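# Stand a narrow-footed bottle on a capping turntable and index it under the head

### The arm

A 6-joint arm with a two-finger parallel gripper is mounted at the origin on the work surface. World frame = base frame: x ahead of the robot, y to its left, z up, the work surface at z = 0. Lengths are in mm, angles in rad, forces in N, time in s.
With the tool pointing down it reaches from about 350 to 875 mm from the base axis. Payload 4.2 kg.
Tool frame: the origin (TCP) lies midway between the tips of the shut fingers; the grasp point (between the pads) lies 19 mm behind it; z points along the fingers, y is the line along which they close (so a half turn about z gives the same grasp; the last joint's range is limited). The gripper opens to 85 mm and grips with 20 to 120 N. Pads are 22 mm wide; open, the fingers measure 114 mm over their backs; the gripper's body (76 mm by 85 mm) begins 54 mm behind the grasp point. The pads swing forward as they close: fully open they stand 13 mm farther back than shut.
Start: joints at [-0.841, 0.385, 0.008, 0, -1.194, -0.259], TCP at [283.511, -556.975, 231.312] pointing down, gripper open.
Joint ranges: [-3.14, 3.14], [-1.21, 2.06], [-1.07, 1.41], [-3.16, 2.05], [-2.99, -0.16], [-3.1, 3.1]. Speed limits (rad/s): [2.79, 2.79, 3.14, 3.14, 3.14, 3.14].

### API

Orientations are given as a unit quaternion [x, y, z, w].
In Python, from bench import arm gives the robot as it stands.
- The arm moves only by the tool send_rows, never from a script. Its argument "targets" is a list of rows, each an object of numbers: "gripper": the gripper command: -1 is fully open, 1 is shut, values between are in proportion; "x", "y", "z": the shift along the tool's x, y, z in cm; "ax", "ay", "az": the turn, a rotation vector about the tool's x, y, z in degrees. A call has 1 to 5 rows; each row shifts and turns the commanded pose from where the row before left it, along the tool's axes as they then stand; what a row does not reach is not made up. A row lasts 1/12 s, in which the tool goes at most 41.7 mm and 7.16 degrees, less where a joint would pass 70% of its speed; a pose out of reach is approached as far as the arm can. A call is refused whole if a number of a shift passes 4.17 or a number of a turn 7.16, either way. A call with a gripper value outside its range is refused whole. The fingers move at their own pace and stop on an object; the grip force is fixed at half the most. Time passes only in rows, so rows that do not move let the fingers close. It gives the time, the measured TCP pose, the force, the opening and the grip force at its end, in the units of the state.
- arm.read_state(): the state, without advancing time (a new reading comes with each control period).
- arm.get_image(name): name is "side" or "top"; returns (picture, depth): 400x640x3 uint8, red, green, blue; 400x640 float32, mm along the optical axis (not along the pixel's ray), 0 where there is no reading.
- arm.camera_model(name): a dict with "fx", "fy", "cx", "cy" (pixels), "distortion" ([k1, k2, p1, p2, k3] as OpenCV has them; the pictures are not rectified), "cam_to_world" (4x4, takes a point from camera to world coordinates). Camera axes: x right, y down, z forward; pixel columns grow to the right and rows downward; lengths in mm; the calibration is good to about 2 mm. A picture is of the moment at which its call begins. camera_model takes no time and is no camera call.
- arm.job_done(): hands the job in; it is judged then, once.
Trained networks look in the newest picture that a camera, given by its name, has taken for a name from the list of things; names that differ only in an ending like _2 or _b are one class to them, and where a whole thing is asked for, a point or a joint stands for the part that bears it (a point fixed in the world has none). Each returns a list of dicts, best first, with "score" (0 to 1); they miss things now and then, are a little off and sometimes report something else, mostly with a low value. They report only what shows in the picture. A call takes as long as a camera call.
- arm.boxes_of(camera, thing): "rect" ([left, top, width, height] in pixels, round what is visible of it).
The state is a dict: "clock": time; "joints": joint angles; "joint_vel": joint speeds; "joint_efforts": joint torques, N m; "position": TCP position; "ee_rot": TCP orientation; "contact_force": force on the tool from outside, world axes, zero at the start; "wrist_torque": the same for the moment, N m; "gripper_width": finger opening in mm; "grasp_force": force on a finger pad.
Only numpy, scipy, OpenCV 4.12 (cv2) and the standard library are available. Lean on these libraries where they do the work, as an engineer would, in place of code of your own. Each camera call takes 0.05 s, during which the arm holds its last target. There are 200 camera calls.

### The job

Take the tall narrow-footed bottle out of the slanted rest and stand it upright in the middle of the raised round pad of the capping turntable, while the pad is still out on the open side, and let go. Watch it stand still without wobbling for a full second; then, without touching the bottle again, turn the turntable clockwise (its upright post is the handle), smoothly enough that the bottle keeps standing on its pad, until it clicks home with the bottle under the capping head. Let go, and leave the jars and the loose cap where they are.

Things in the scene. Friction and masses are not known exactly. Their poses are not given: they have to be found in the camera images.
- bottle_mid (a point): Centre (half-way up, on the axis) of the bottle: white, round, 120 mm tall, 120 g. Foot 26 mm across (lowest 12 mm), body 34 mm across from 36 to 92 mm up, neck 20 mm from 104 mm up. z axis: foot to top. Starts in the slanted rest, leaning 35 degrees from vertical, top towards the robot's side; its y is then level, crosswise. Standing free it falls if tilted about 12 degrees, so it is to be carried round slowly.
- bottle_foot (a point): Centre of the underside of the bottle's foot, 60 mm below bottle_mid along its axis; z axis as for bottle_mid.
- rest: Fixed slanted aluminium rest, base 130 x 80 mm. Origin on the table under the bottle's foot, which is 30 mm up. z up, y crosswise; the bottle leans 35 degrees towards -x. A plate lies under its lower 58 mm, a ledge under the foot, two cheeks 42 mm apart reach 40 mm along it. Its upper half is free on all sides; it lifts out along its own axis.
- seat (a point): Centre of the top face of the raised round steel pad on the turntable: 50 mm across, 3 mm high, flat, its top 27 mm above the table, 100 mm from the turntable's axis. z up.
- post_mid (a point): Half-way point of the upright post that turns the turntable: black plastic round bar, 16 mm across, 100 mm tall, its top 50 mm above this point (124 mm above the table), 100 mm from the turntable's axis, 120 degrees from the pad. z up.
- capper: Capping machine: fixed white base plate 300 x 360 mm. Origin on the table, on the turntable's axis; z up. The steel disc is 256 mm across, its top 24 mm above the table. A column 36 mm square, 290 mm tall, stands 185 mm from the axis along +y and carries the overhanging head. A spring-plunger block, 30 mm high, stands at the rim at +x.
- chuck (a point): Centre of the underside of the capping head's chuck, 190 mm above the table, straight above where the pad must end, 100 mm from the turntable's axis. The chuck is 32 to 40 mm across; an arm 44 mm wide, 240 to 290 mm up, runs from it to the column, a motor cap on top. A standing bottle passes under with 43 mm to spare; a gripper does not fit.
- table_disc (a joint): Turntable angle in rad, growing clockwise seen from above. It starts between 0 and 0.35, the pad towards the robot. At 1.5 a spring plunger clicks between two rollers on the rim (detent, pad under the chuck) and holds it; a hard stop follows at 1.53. Turning takes about 1 to 3 N at the post, up to 6 N into the detent; it stays where left.
- green_cap_center (a point): Bystander: centre of a loose dark cap, 52 mm across, 22 mm high, lying on the table left of the turntable on the robot's side. Leave it alone.
- jar_a: Bystander: loose plain white screw-top jar, 48 mm across, 72 mm tall, near the turntable on the robot's side. Origin at the centre of its underside. Leave it alone.
- jar_b: Bystander: loose plain white screw-top jar, 48 mm across, 72 mm tall, beyond the rest, to the right of the turntable. Origin at the centre of its underside. Leave it alone.
- jar_c: Bystander: loose plain white screw-top jar, 48 mm across, 72 mm tall, to the left of the turntable. Origin at the centre of its underside. Leave it alone.

How it is judged:
By the outcome, as a careful person would: the job done as asked, in the order asked, and still so for the second after the job is handed in, with the robot touching nothing.
It also fails if it takes over 64 s, if anything falls off the work surface, if the arm or the gripper's body presses on something with over 40 N, if the wrist force passes 120 N, or if a joint passes its speed limit or range.

## Working session

There is one attempt and no reset: what is moved stays moved. The work goes in short steps, Python scripts to look and compute and a tool call to move; the robot and the scene stay as the last step left them, time stands still between calls to the robot, and variables do not carry over. Pictures are saved under pics/ and viewed, at most 10 in all, crops included, and the job is handed in when it is done.

Besides the shell and the picture viewer there is one more tool, called after "Request:" as a command line: name --argument value ..., lists and objects as JSON in quotes. send_rows: Moves the arm, as the interface text tells. Its arguments: {"type":"object","properties":{"targets":{"type":"array"}},"required":["targets"]}

```bash
mkdir -p pics; cat > h.py <<'E'
import numpy as np, cv2
from bench import arm
from scipy.spatial.transform import Rotation as R
np.set_printoptions(suppress=True, precision=2)
def cloud(name):
    im,d=arm.get_image(name); m=arm.camera_model(name)
    K=np.array([[m['fx'],0,m['cx']],[0,m['fy'],m['cy']],[0,0,1]])
    v,u=np.mgrid[:400,:640]
    p=cv2.undistortPoints(np.stack([u,v],-1).reshape(-1,1,2).astype(np.float64),K,np.array(m['distortion'],float)).reshape(400,640,2)
    P=np.dstack([p[...,0]*d,p[...,1]*d,d]); T=np.array(m['cam_to_world'])
    W=P@T[:3,:3].T+T[:3,3]; W[d<=0]=np.nan
    return im,W
def pix(name,pw):
    m=arm.camera_model(name);K=np.array([[m['fx'],0,m['cx']],[0,m['fy'],m['cy']],[0,0,1]])
    T=np.linalg.inv(np.array(m['cam_to_world']))
    return cv2.projectPoints(np.array(pw,float).reshape(-1,1,3),cv2.Rodrigues(T[:3,:3])[0],T[:3,3],K,np.array(m['distortion'],float))[0].reshape(-1,2)
def st():
    s=arm.read_state(); print('t',s['clock'],'pos',np.array(s['position']),'w',s['gripper_width'],'F',np.array(s['contact_force']),'g',s['grasp_force']); print(R.from_quat(s['ee_rot']).as_matrix(), np.array(s['joints'])); return s
E
python3 - <<'E'
from h import *
st()
ims=[]
for c in ('top','side'):
    im,W=cloud(c); np.save(c+'.npy',W); ims.append(im)
    cv2.imwrite(f'pics/{c}0.png',im[...,::-1])
    print(c,np.array(arm.camera_model(c)['cam_to_world']))
    for t in ('bottle_mid','rest','seat','post_mid','capper','chuck','jar_a','green_cap_center'):
        print(t,[(np.round(b['rect']).tolist(),round(b['score'],2)) for b in arm.boxes_of(c,t)[:3]])
E
```

```text
t 0.0 pos [ 283.26 -556.47  230.22] w 85.39899262924746 F [-0.43 -0.08 -0.41] g 0.0
[[-0.89 -0.45 -0.  ]
 [-0.45  0.89  0.  ]
 [ 0.    0.   -1.  ]] [-0.84  0.39  0.01 -0.   -1.19 -0.26]
top [[   0.03   -1.      0.08  431.16]
 [  -1.     -0.03   -0.01   15.72]
 [   0.02   -0.08   -1.   1296.87]
 [   0.      0.      0.      1.  ]]
bottle_mid [([425.0, 215.0, 14.0, 31.0], 0.84), ([226.0, 113.0, 155.0, 125.0], 0.74)]
rest [([406.0, 202.0, 32.0, 45.0], 0.59)]
seat [([274.0, 142.0, 88.0, 92.0], 0.78), ([367.0, 262.0, 19.0, 22.0], 0.52)]
post_mid [([270.0, 140.0, 91.0, 89.0], 0.57)]
capper [([226.0, 113.0, 150.0, 124.0], 0.96)]
chuck [([225.0, 112.0, 154.0, 122.0], 0.59)]
jar_a [([372.0, 264.0, 12.0, 19.0], 0.8), ([196.0, 208.0, 14.0, 15.0], 0.79), ([426.0, 146.0, 18.0, 21.0], 0.78)]
green_cap_center [([201.0, 251.0, 22.0, 17.0], 0.56)]
side [[  -0.97   -0.1     0.2   248.46]
 [  -0.22    0.53   -0.82 1046.08]
 [  -0.03   -0.85   -0.53  807.93]
 [   0.      0.      0.      1.  ]]
bottle_mid [([346.0, 150.0, 21.0, 26.0], 0.7)]
rest [([322.0, 170.0, 45.0, 24.0], 0.74)]
seat [([249.0, 184.0, 90.0, 75.0], 0.67)]
post_mid [([252.0, 180.0, 86.0, 79.0], 0.76)]
capper [([207.0, 141.0, 138.0, 150.0], 0.62), ([379.0, 188.0, 14.0, 30.0], 0.38)]
chuck [([288.0, 153.0, 13.0, 28.0], 0.72), ([202.0, 144.0, 146.0, 148.0], 0.6)]
jar_a [([378.0, 186.0, 16.0, 34.0], 0.88), ([288.0, 292.0, 20.0, 35.0], 0.76), ([286.0, 153.0, 15.0, 29.0], 0.64)]
green_cap_center [([339.0, 308.0, 24.0, 18.0], 0.76), ([252.0, 180.0, 88.0, 82.0], 0.43)]
```

View pics/top0.png

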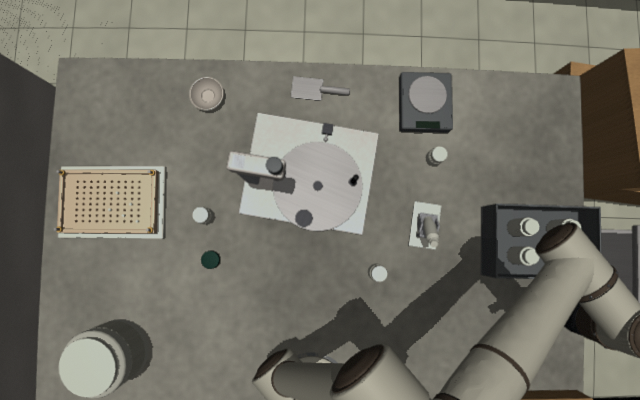

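View pics/side0.png

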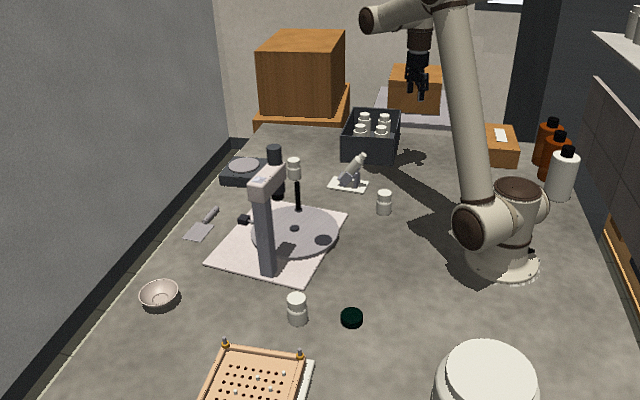

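The top view shows the disc centre near (318,186), a dark pad near (304,218), the post near (353,180), and the rest with the bottle near (427,228), its top at (432,240). The side view shows the bottle at (355,162), leaning towards the robot.

```bash
python3 - <<'E'
from h import *
W=np.load('top.npy');S=np.load('side.npy')
for n,(u,v) in dict(disc=(318,186),pad=(304,218),post=(353,180),block=(327,130),col=(236,160),rest=(425,225),btop=(431,240),bmid=(428,228),jara=(378,273)).items(): print(n,W[v,u])
im=cv2.imread('pics/top0.png')
a=cv2.resize(im[110:290,215:455],None,fx=3.3,fy=3.3,interpolation=cv2.INTER_CUBIC); cv2.imwrite('pics/c1.png',a)
# table plane check
print('table z',np.nanmedian(W[300:330,180:260,2]), np.nanmedian(S[330:360,360:420,2]))
# disc pts
for N,A in (('top',W),('side',S)):
    z=A[...,2]; c=W[186,318]
    r=np.hypot(A[...,0]-c[0],A[...,1]-c[1])
    print(N,'disc z',np.nanmedian(z[r<60]))
    m=(r<160)&(z>18)&(z<36); P=A[m]
    h=cv2.convexHull(P[:,:2].astype(np.float32)); print('hull circle',cv2.minEnclosingCircle(h))
    m=(r<135)&(z>60)&(z<140); P=A[m]; 
    # post: candidates
    q=P[np.hypot(P[:,0]-W[180,353,0],P[:,1]-W[180,353,1])<45]; print('post',len(q),q.mean(0) if len(q) else '', q.max(0) if len(q) else '',q.min(0) if len(q) else '')
    b=W[228,428]; m=(np.hypot(A[...,0]-b[0],A[...,1]-b[1])<90)&(z>12); P=A[m]; print('bottle',len(P),P.min(0),P.max(0))
E
```

```text
disc [577.58  -1.43  31.45]
pad [486.29  35.03  28.21]
post [588.2  -93.06 105.25]
block [741.17 -22.36  23.  ]
col [601.19 189.18 286.39]
rest [ 475.72 -297.41   68.42]
btop [ 435.01 -300.86  119.68]
bmid [ 467.11 -300.22   89.93]
jara [ 341.88 -170.57   70.15]
table z -1.5507721058118022 -0.06870553678095348
top disc z 22.413955686531494
hull circle ((594.557861328125, 2.1532986164093018), 142.93142700195312)
post 47 [591.87 -96.42 109.01] [599.7  -89.96 126.63] [ 586.1  -104.95   67.51]
bottle 587 [ 419.41 -342.84   12.06] [ 529.71 -269.19  134.4 ]
side disc z 23.919039488261546
hull circle ((596.901611328125, 1.3568052053451538), 140.83120727539062)
post 107 [598.54 -92.69  94.81] [607.62 -86.19 126.86] [ 591.76 -105.48   60.23]
bottle 499 [ 423.72 -385.19   12.13] [ 514.19 -277.44  542.72]
```

View pics/c1.png

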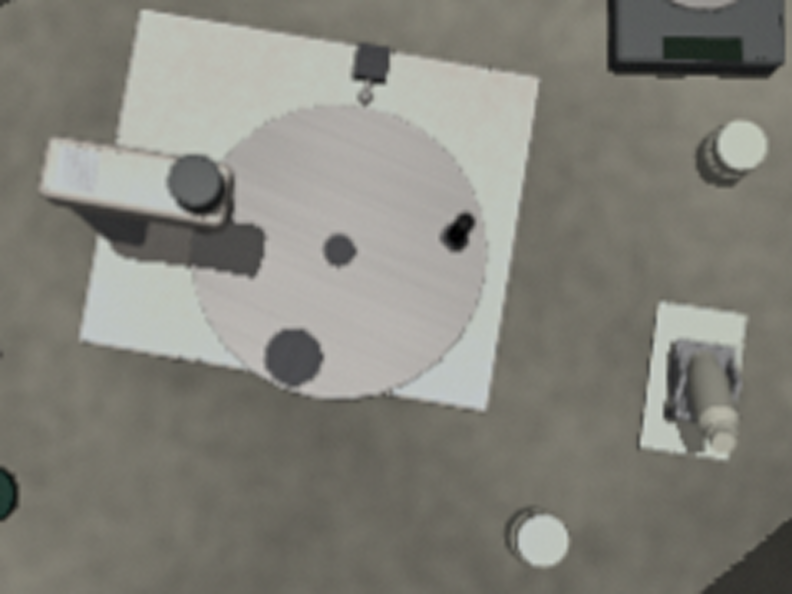

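The crop shows the pad at crop (294,357), the disc axis at (340,250), the post at (460,230), the plunger block at (371,63), and the rest with the bottle leaning down the image around (712,400). Next I fit these properly.

```bash
cat >> h.py <<'E'
def onz(name,uv,z):
    m=arm.camera_model(name);K=np.array([[m['fx'],0,m['cx']],[0,m['fy'],m['cy']],[0,0,1]]);T=np.array(m['cam_to_world'])
    p=cv2.undistortPoints(np.array(uv,float).reshape(-1,1,2),K,np.array(m['distortion'],float)).reshape(-1,2)
    d=np.c_[p,np.ones(len(p))]@T[:3,:3].T
    return T[:3,3]+d*((z-T[2,3])/d[:,2])[:,None]
def blob(name,c,w,thr,im,dark=True,half=None):
    g=cv2.cvtColor(im,cv2.COLOR_BGR2GRAY).astype(float); u,v=c
    s=g[v-w:v+w+1,u-w:u+w+1]; m=((s<thr) if dark else (s>thr)).astype(np.uint8)
    n,l,stt,cen=cv2.connectedComponentsWithStats(m); k=l[w,w]
    return cen[k]+[u-w,v-w], stt[k]
from scipy.optimize import least_squares
def fitbottle(P,x0,free_tilt=False):
    hh=[0,12,36,92,104,120]; rr=[13,13,17,17,10,10]
    def res(p):
        t=np.deg2rad(p[3]) if free_tilt else np.deg2rad(35)
        d=np.array([-np.sin(t)*np.cos(p[2]),-np.sin(t)*np.sin(p[2]),np.cos(t)])
        q=P-[p[0],p[1],30]; h=q@d; r=np.linalg.norm(q-h[:,None]*d,axis=1)
        return r-np.interp(h,hh,rr)
    return least_squares(res,x0,loss='soft_l1',f_scale=2)
E
python3 - <<'E'
from h import *
t=cv2.imread('pics/top0.png');s=cv2.imread('pics/side0.png')
for N,im,c,a in (('top',t,(304,218),(318,186)),('side',s,(323,240),(294,228))):
    g=cv2.cvtColor(im,cv2.COLOR_BGR2GRAY); print(N,'gray',g[c[1],c[0]],g[c[1]-12,c[0]])
    thr=(int(g[c[1],c[0]])+int(g[c[1]-14,c[0]]))/2
    b,stt=blob(N,c,14,thr,im); print('pad',b,stt,onz(N,b,27))
    b,stt=blob(N,a,8,thr,im); print('hub',b,stt,onz(N,b,25))
tr=lambda u,v:(215+u/3.3,110+v/3.3)
pl=onz('top',[tr(140,10),tr(540,78),tr(80,342),tr(488,410)],8);print('plate',pl, pl.mean(0))
r=onz('top',[tr(660,302),tr(748,316),tr(640,448),tr(728,462)],5);print('rest',r)
W=np.load('top.npy');S=np.load('side.npy')
A=W[205:250,412:442].reshape(-1,3);B=S[148:185,335:372].reshape(-1,3)
for N,P in (('top',A),('side',B),('both',np.r_[A,B])):
    # upper half of the bottle along axis
    d=np.array([-.57,.08,.82]);h=(P-[500,-305,30])@d
    P=P[(h>58)&(P[:,2]<140)&(P[:,1]<-260)]
    f=fitbottle(P,[500,-305,-.13]); g=fitbottle(P,[500,-305,-.13,35],True)
    print(N,len(P),f.x,f.cost/len(P),g.x)
E
```

```text
top gray 76 178
pad [301.9  222.11] [  0   6  29  23 377] [[474.61  40.56  27.  ]]
hub [317.39 185.35] [ 3  3 10 10 74] [[580.12   0.26  25.  ]]
side gray 66 170
pad [322.85 239.83] [  6   9  17  11 156] [[489.97  39.77  27.  ]]
hub [294.13 227.98] [ 4  5  9  7 55] [[584.82  -2.41  25.  ]]
plate [[ 788.41  181.29    8.  ]
 [ 739.6  -173.51    8.  ]
 [ 493.65  220.58    8.  ]
 [ 446.1  -134.12    8.  ]] [616.94  23.56   8.  ]
rest [[ 544.98 -283.41    5.  ]
 [ 535.19 -361.73    5.  ]
 [ 417.1  -267.87    5.  ]
 [ 407.06 -345.57    5.  ]]
top 239 [ 492.94 -310.07   -0.02] 2.1029686653530386 [ 491.74 -309.69   -0.01   34.34]
side 185 [ 497.   -314.95   -0.15] 5.874207390701038 [ 495.1  -314.36   -0.14   33.81]
both 424 [ 494.42 -311.27   -0.06] 4.20323218859914 [ 494.52 -311.32   -0.06   35.05]
```

```bash
cat >> h.py <<'E'
import json
def rot(z,y):
    z=np.array(z,float)/np.linalg.norm(z); y=np.array(y,float); y-=z*(y@z); y/=np.linalg.norm(y)
    return R.from_matrix(np.c_[np.cross(y,z),y,z])
def plan(wps,p=None,r=None,g=-1,dec=2):
    """wps: list of (pos, Rotation, nrows)"""
    s=arm.read_state()
    p=np.array(s['position']) if p is None else np.array(p,float); r=R.from_quat(s['ee_rot']) if r is None else r
    rows=[]
    for P,Q,n in wps:
        dp=(np.array(P)-p)/n; w=(r.inv()*Q).as_rotvec()/n
        for i in range(n):
            sh=r.inv().apply(dp)/10; rows.append([round(float(x),dec) for x in (*sh,*np.degrees(w))]); r=r*R.from_rotvec(w); p=p+dp
    for i in range(0,len(rows),5):
        print('--');
        for x in rows[i:i+5]: print(x)
yaw=-.122
d=np.array([-.574*np.cos(yaw),-.574*np.sin(yaw),.819]); foot=np.array([495,-313.5,30])
Rg=rot(-d,[-np.sin(yaw),np.cos(yaw),0])
E
python3 - <<'E'
from h import *
plan([(foot+150*d+[0,0,30],Rg,10)])
m=cv2.imread('pics/top0.png'); print(onz('top',(304.1,218.2),27),onz('top',(317.8,186),25))
E
```

```text
--
[-2.27, 1.69, 0.48, 1.04, -3.4, 3.29]
[-2.14, 1.83, 0.58, 1.04, -3.4, 3.29]
[-2.0, 1.96, 0.67, 1.04, -3.4, 3.29]
[-1.84, 2.08, 0.75, 1.04, -3.4, 3.29]
[-1.67, 2.2, 0.81, 1.04, -3.4, 3.29]
--
[-1.49, 2.3, 0.87, 1.04, -3.4, 3.29]
[-1.3, 2.4, 0.91, 1.04, -3.4, 3.29]
[-1.11, 2.48, 0.94, 1.04, -3.4, 3.29]
[-0.91, 2.56, 0.95, 1.04, -3.4, 3.29]
[-0.7, 2.62, 0.95, 1.04, -3.4, 3.29]
[[485.79  34.75  27.  ]] [[578.31  -0.95  25.  ]]
```

Request:
send_rows --targets '[{"x":-2.27,"y":1.69,"z":0.48,"ax":1.04,"ay":-3.4,"az":3.29,"gripper":-1},{"x":-2.14,"y":1.83,"z":0.58,"ax":1.04,"ay":-3.4,"az":3.29,"gripper":-1},{"x":-2.0,"y":1.96,"z":0.67,"ax":1.04,"ay":-3.4,"az":3.29,"gripper":-1},{"x":-1.84,"y":2.08,"z":0.75,"ax":1.04,"ay":-3.4,"az":3.29,"gripper":-1},{"x":-1.67,"y":2.2,"z":0.81,"ax":1.04,"ay":-3.4,"az":3.29,"gripper":-1}]'

```text
clock: 1.32
position: [347.0, -429.2, 207.4]
ee_rot: [-0.088, 0.984, -0.01, 0.155]
contact_force: [0.2, 0.5, -0.3]
gripper_width: 85.2
grasp_force: 0.0
```

Request:
send_rows --targets '[{"x":-1.49,"y":2.3,"z":0.87,"ax":1.04,"ay":-3.4,"az":3.29,"gripper":-1},{"x":-1.3,"y":2.4,"z":0.91,"ax":1.04,"ay":-3.4,"az":3.29,"gripper":-1},{"x":-1.11,"y":2.48,"z":0.94,"ax":1.04,"ay":-3.4,"az":3.29,"gripper":-1},{"x":-0.91,"y":2.56,"z":0.95,"ax":1.04,"ay":-3.4,"az":3.29,"gripper":-1},{"x":-0.7,"y":2.62,"z":0.95,"ax":1.04,"ay":-3.4,"az":3.29,"gripper":-1}]'

```text
clock: 1.73
position: [410.0, -302.5, 183.6]
ee_rot: [0.06, 0.951, -0.019, 0.303]
contact_force: [1.4, 0.5, -0.2]
gripper_width: 85.4
grasp_force: 0.0
```

```bash
python3 - <<'E'
from h import *
st(); print(Rg.as_matrix())
t,W=cloud('top');s,S=cloud('side');cv2.imwrite('pics/s1.png',np.hstack([cv2.resize(t[120:280,340:500],(400,400))[...,::-1],cv2.resize(s[80:240,290:450],(400,400))[...,::-1]]))
A=S[148:185,335:372].reshape(-1,3);h=(A-foot)@d;P=A[(h>58)&(A[:,2]<140)&(A[:,1]<-260)]
print(len(P),fitbottle(P,[500,-305,-.13]).x)
plan([(foot+140*d,Rg,3),(foot+60*d,Rg,7)])
E
```

```text
t 1.7333 pos [ 409.99 -302.5   183.62] w 85.44697548841994 F [ 1.4   0.55 -0.17] g 0.0
[[-0.81  0.13  0.57]
 [ 0.1   0.99 -0.07]
 [-0.58  0.   -0.82]] [-0.47  0.06 -0.54 -0.49 -0.43 -0.84]
[[-0.81  0.12  0.57]
 [ 0.1   0.99 -0.07]
 [-0.57  0.   -0.82]]
174 [ 497.09 -315.56   -0.16]
--
[0.48, -0.14, 1.14, 0.08, -0.04, -0.01]
[0.48, -0.14, 1.14, 0.08, -0.04, -0.01]
[0.48, -0.13, 1.14, 0.08, -0.04, -0.01]
[-0.0, -0.0, 1.14, -0.0, 0.0, 0.0]
[-0.0, -0.0, 1.14, -0.0, 0.0, 0.0]
--
[-0.0, -0.0, 1.14, -0.0, 0.0, 0.0]
[-0.0, -0.0, 1.14, -0.0, 0.0, 0.0]
[-0.0, -0.0, 1.14, -0.0, 0.0, 0.0]
[-0.0, -0.0, 1.14, -0.0, 0.0, 0.0]
[-0.0, -0.0, 1.14, -0.0, 0.0, 0.0]
```

View pics/s1.png

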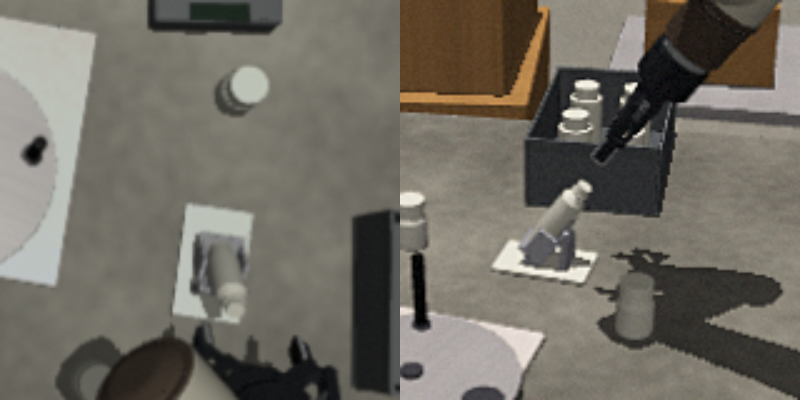

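The right crop shows the fingers in line with the bottle axis, pointing at its neck (580,190). The left crop shows the fingers straddling the bottle top at (232,300). I'll descend along the axis.

Request:
send_rows --targets '[{"x":0.48,"y":-0.14,"z":1.14,"gripper":-1},{"x":0.48,"y":-0.14,"z":1.14,"gripper":-1},{"x":0.48,"y":-0.13,"z":1.14,"gripper":-1},{"z":1.14,"gripper":-1},{"z":1.14,"gripper":-1}]'

```text
$.targets[0]: bad value
```

Request:
send_rows --targets '[{"z":1.14,"gripper":-1},{"z":1.14,"gripper":-1},{"z":1.14,"gripper":-1},{"z":1.14,"gripper":-1},{"z":1.14,"gripper":-1}]'

```text
$.targets[0]: bad value
```

Request:
send_rows --targets '[{"gripper":-1}]'

```text
$.targets[0]: bad value
```

```bash
python3 - <<'E'
from h import *
s=st(); p=np.array(s['position']); r=R.from_quat(s['ee_rot'])
print('h,perp in tool axes', r.inv().apply(p-foot))
t,W=cloud('top');sd,S=cloud('side');cv2.imwrite('pics/s2.png',np.hstack([cv2.resize(t[180:270,390:480],(400,400))[...,::-1],cv2.resize(sd[120:210,310:400],(400,400))[...,::-1]]))
E
```

```text
t 1.8333 pos [ 407.9  -298.82  181.03] w 85.1343147949796 F [-0.16 -0.32 -0.58] g 0.0
[[-0.81  0.12  0.57]
 [ 0.1   0.99 -0.07]
 [-0.57  0.   -0.82]] [-0.47  0.06 -0.54 -0.49 -0.44 -0.84]
h,perp in tool axes [ -14.09    4.69 -174.33]
```

View pics/s2.png

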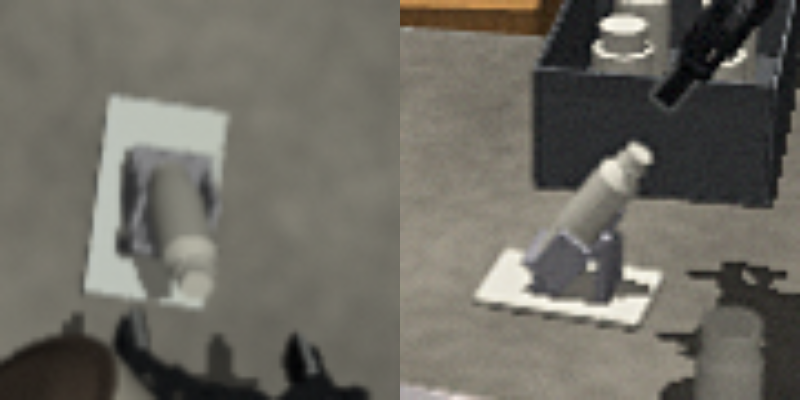

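The rows were refused because every key must be given. The left crop shows the fingers straddling the bottle top at (190,280).

Request:
send_rows --targets '[{"x":0.47,"y":-0.16,"z":1.14,"ax":0,"ay":0,"az":0,"gripper":-1},{"x":0.47,"y":-0.16,"z":1.14,"ax":0,"ay":0,"az":0,"gripper":-1},{"x":0.47,"y":-0.15,"z":1.14,"ax":0,"ay":0,"az":0,"gripper":-1}]'

```text
clock: 2.18
position: [418.0, -310.3, 147.5]
ee_rot: [0.058, 0.952, -0.019, 0.301]
contact_force: [-0.2, -0.5, -0.2]
gripper_width: 85.4
grasp_force: 0.0
```

```bash
python3 - <<'E'
from h import *
t,W=cloud('top');sd,S=cloud('side')
s=st(); p=np.array(s['position']); r=R.from_quat(s['ee_rot'])
print('tool axes', r.inv().apply(p-foot))
# finger tips in side/top cloud: project into tool frame
for N,A in (('top',W),('side',S)):
    q=r.inv().apply((A-p).reshape(-1,3)); ok=(abs(q[:,1])<75)&(q[:,2]>-40)&(q[:,2]<10)&(abs(q[:,0])<30); q=q[ok]
    for sg in (1,-1):
        k=q[(sg*q[:,1]>25)]; print(N,'finger',sg,len(k),np.median(k,0) if len(k) else '',k.min(0) if len(k) else '',k.max(0) if len(k) else '')
    f=A.reshape(-1,3); q=r.inv().apply(f-p); k=q[(abs(q[:,1])<25)&(abs(q[:,0])<25)&(q[:,2]>15)&(q[:,2]<75)]
    print('bottle in tool',len(k),np.median(k,0),k.min(0),k.max(0))
E
```

```text
t 2.2833 pos [ 417.14 -310.07  145.66] w 85.79322632956882 F [-0.46  0.15  0.69] g 0.0
[[-0.81  0.12  0.57]
 [ 0.1   0.99 -0.07]
 [-0.57  0.   -0.82]] [-0.51  0.14 -0.52 -0.59 -0.39 -0.7 ]
tool axes [  -2.52   -6.15 -139.31]
top finger 1 0   
top finger -1 50 [ -5.85 -43.49 -27.65] [-12.65 -56.84 -39.96] [ 10.6 -41.5 -15. ]
bottle in tool 206 [-5.2   8.8  43.21] [-15.25 -13.2   16.34] [14.38 21.41 74.65]
side finger 1 56 [ -3.18  53.76 -27.24] [-13.38  45.65 -39.94] [  8.62  60.64 -10.39]
side finger -1 12 [ -4.54 -40.93 -18.82] [-13.74 -47.13 -23.2 ] [  7.13 -36.65 -15.14]
bottle in tool 140 [-1.71 17.33 45.51] [-16.42  -2.79  18.47] [15.53 24.85 74.68]
```

Request:
send_rows --targets '[{"x":0.12,"y":0.3,"z":0.8,"ax":0,"ay":0,"az":0,"gripper":-1},{"x":0.1,"y":0.3,"z":0.8,"ax":0,"ay":0,"az":0,"gripper":-1},{"x":0,"y":0,"z":1.2,"ax":0,"ay":0,"az":0,"gripper":-1},{"x":0,"y":0,"z":1.2,"ax":0,"ay":0,"az":0,"gripper":-1}]'

```text
clock: 2.62
position: [439.5, -305.3, 112.9]
ee_rot: [0.058, 0.952, -0.019, 0.301]
contact_force: [0.2, 0.4, 0.3]
gripper_width: 85.5
grasp_force: 0.0
```

```bash
python3 - <<'E'
from h import *
t,W=cloud('top');sd,S=cloud('side')
s=st(); p=np.array(s['position']); r=R.from_quat(s['ee_rot'])
print('tool axes', r.inv().apply(p-foot))
cv2.imwrite('pics/s3.png',np.hstack([cv2.resize(t[180:270,390:480],(400,400))[...,::-1],cv2.resize(sd[120:210,310:400],(400,400))[...,::-1]]))
E
```

```text
t 2.7167 pos [ 439.29 -305.19  111.56] w 85.43184464352049 F [ 0.45 -0.2   0.07] g 0.0
[[-0.81  0.12  0.57]
 [ 0.1   0.99 -0.07]
 [-0.57  0.   -0.82]] [-0.49  0.22 -0.51 -0.68 -0.33 -0.61]
tool axes [ -0.57   1.52 -99.11]
```

View pics/s3.png

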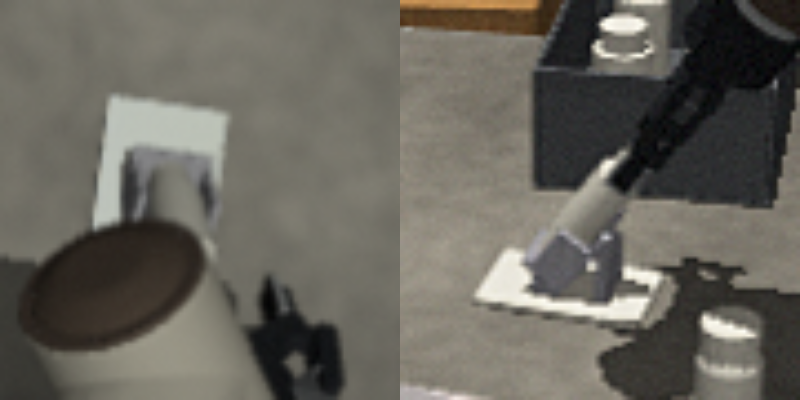

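The side crop shows the fingers now straddling the neck at (620,180), in line with the bottle. I'll finish the descent.

Request:
send_rows --targets '[{"x":0,"y":-0.05,"z":1.0,"ax":0,"ay":0,"az":0,"gripper":-1},{"x":0,"y":-0.05,"z":1.0,"ax":0,"ay":0,"az":0,"gripper":-1},{"x":0,"y":0,"z":1.0,"ax":0,"ay":0,"az":0,"gripper":-1},{"x":0,"y":0,"z":0.8,"ax":0,"ay":0,"az":0,"gripper":-1},{"x":0,"y":0,"z":0,"ax":0,"ay":0,"az":0,"gripper":-1}]'

```text
clock: 3.13
position: [460.7, -309.0, 80.9]
ee_rot: [0.058, 0.952, -0.018, 0.3]
contact_force: [0.4, 0.5, 0.0]
gripper_width: 85.3
grasp_force: 0.0
```

```bash
python3 - <<'E'
from h import *
sd,S=cloud('side')
s=st(); p=np.array(s['position']); r=R.from_quat(s['ee_rot'])
print('tool axes', r.inv().apply(p-foot))
E
```

```text
t 3.1833 pos [ 460.44 -309.02   81.48] w 85.32554044113093 F [ 0.18 -0.28  0.51] g 0.0
[[-0.81  0.12  0.57]
 [ 0.1   0.99 -0.07]
 [-0.57  0.   -0.82]] [-0.5   0.3  -0.47 -0.78 -0.31 -0.51]
tool axes [ -1.     0.24 -62.16]
```

Request:
send_rows --targets '[{"x":0,"y":0,"z":0,"ax":0,"ay":0,"az":0,"gripper":1},{"x":0,"y":0,"z":0,"ax":0,"ay":0,"az":0,"gripper":1},{"x":0,"y":0,"z":0,"ax":0,"ay":0,"az":0,"gripper":1},{"x":0,"y":0,"z":0,"ax":0,"ay":0,"az":0,"gripper":1}]'

```text
clock: 3.52
position: [460.3, -309.0, 82.2]
ee_rot: [0.058, 0.952, -0.019, 0.301]
contact_force: [-0.6, 0.3, 1.1]
gripper_width: 38.8
grasp_force: 0.0
```

Request:
send_rows --targets '[{"x":0,"y":0,"z":0,"ax":0,"ay":0,"az":0,"gripper":1},{"x":0,"y":0,"z":0,"ax":0,"ay":0,"az":0,"gripper":1},{"x":0,"y":0,"z":0,"ax":0,"ay":0,"az":0,"gripper":1}]'

```text
clock: 3.77
position: [460.2, -309.2, 82.4]
ee_rot: [0.058, 0.952, -0.019, 0.301]
contact_force: [-4.4, 0.4, 5.6]
gripper_width: 32.2
grasp_force: 59.1
```

Gripped. Now I'll lift out along the bottle axis.

Request:
send_rows --targets '[{"x":0,"y":0,"z":-0.6,"ax":0,"ay":0,"az":0,"gripper":1},{"x":0,"y":0,"z":-1.2,"ax":0,"ay":0,"az":0,"gripper":1},{"x":0,"y":0,"z":-1.6,"ax":0,"ay":0,"az":0,"gripper":1},{"x":0,"y":0,"z":-1.8,"ax":0,"ay":0,"az":0,"gripper":1},{"x":0,"y":0,"z":-1.8,"ax":0,"ay":0,"az":0,"gripper":1}]'

```text
clock: 4.18
position: [419.4, -303.6, 139.0]
ee_rot: [0.058, 0.952, -0.018, 0.3]
contact_force: [0.1, 0.9, -1.9]
gripper_width: 32.1
grasp_force: 59.7
```

Request:
send_rows --targets '[{"x":0,"y":0,"z":-1.8,"ax":0,"ay":0,"az":0,"gripper":1},{"x":0,"y":0,"z":-1.6,"ax":0,"ay":0,"az":0,"gripper":1},{"x":0,"y":0,"z":-1.0,"ax":0,"ay":0,"az":0,"gripper":1},{"x":0,"y":0,"z":0,"ax":0,"ay":0,"az":0,"gripper":1}]'

```text
clock: 4.52
position: [394.9, -300.9, 176.8]
ee_rot: [0.058, 0.951, -0.019, 0.302]
contact_force: [-0.1, 0.4, -0.8]
gripper_width: 32.0
grasp_force: 59.8
```

```bash
python3 - <<'E'
from h import *
st()
Rd=rot([0,0,-1],[-np.sin(0),1,0])
plan([([430,-200,200],Rd,10),([488,37,170],Rd,10)],g=1)
E
```

```text
t 4.5167 pos [ 394.87 -300.93  176.76] w 31.971615278023833 F [-0.1   0.35 -0.77] g 59.78405292145908
[[-0.81  0.12  0.57]
 [ 0.1   0.99 -0.07]
 [-0.58 -0.   -0.82]] [-0.5   0.05 -0.55 -0.52 -0.44 -0.78]
--
[-0.32, 1.04, -0.06, -0.22, 3.51, -0.68]
[-0.33, 1.04, -0.08, -0.22, 3.51, -0.68]
[-0.33, 1.04, -0.09, -0.22, 3.51, -0.68]
[-0.34, 1.03, -0.11, -0.22, 3.51, -0.68]
[-0.35, 1.03, -0.13, -0.22, 3.51, -0.68]
--
[-0.35, 1.03, -0.14, -0.22, 3.51, -0.68]
[-0.35, 1.02, -0.16, -0.22, 3.51, -0.68]
[-0.35, 1.02, -0.18, -0.22, 3.51, -0.68]
[-0.35, 1.02, -0.2, -0.22, 3.51, -0.68]
[-0.35, 1.01, -0.21, -0.22, 3.51, -0.68]
--
[-0.58, 2.37, 0.3, 0.0, 0.0, -0.0]
[-0.58, 2.37, 0.3, 0.0, 0.0, -0.0]
[-0.58, 2.37, 0.3, 0.0, 0.0, -0.0]
[-0.58, 2.37, 0.3, 0.0, 0.0, -0.0]
[-0.58, 2.37, 0.3, 0.0, 0.0, -0.0]
--
[-0.58, 2.37, 0.3, 0.0, 0.0, -0.0]
[-0.58, 2.37, 0.3, 0.0, 0.0, -0.0]
[-0.58, 2.37, 0.3, 0.0, 0.0, -0.0]
[-0.58, 2.37, 0.3, 0.0, 0.0, -0.0]
[-0.58, 2.37, 0.3, 0.0, 0.0, -0.0]
```

Request:
send_rows --targets '[{"x":-0.32,"y":1.04,"z":-0.06,"ax":-0.22,"ay":3.51,"az":-0.68,"gripper":1},{"x":-0.33,"y":1.04,"z":-0.08,"ax":-0.22,"ay":3.51,"az":-0.68,"gripper":1},{"x":-0.33,"y":1.04,"z":-0.09,"ax":-0.22,"ay":3.51,"az":-0.68,"gripper":1},{"x":-0.34,"y":1.03,"z":-0.11,"ax":-0.22,"ay":3.51,"az":-0.68,"gripper":1},{"x":-0.35,"y":1.03,"z":-0.13,"ax":-0.22,"ay":3.51,"az":-0.68,"gripper":1}]'

```text
clock: 4.93
position: [412.7, -249.7, 185.8]
ee_rot: [0.029, 0.988, -0.009, 0.149]
contact_force: [0.4, -0.0, -0.9]
gripper_width: 32.0
grasp_force: 59.8
```

Request:
send_rows --targets '[{"x":-0.35,"y":1.03,"z":-0.14,"ax":-0.22,"ay":3.51,"az":-0.68,"gripper":1},{"x":-0.35,"y":1.02,"z":-0.16,"ax":-0.22,"ay":3.51,"az":-0.68,"gripper":1},{"x":-0.35,"y":1.02,"z":-0.18,"ax":-0.22,"ay":3.51,"az":-0.68,"gripper":1},{"x":-0.35,"y":1.02,"z":-0.2,"ax":-0.22,"ay":3.51,"az":-0.68,"gripper":1},{"x":-0.35,"y":1.01,"z":-0.21,"ax":-0.22,"ay":3.51,"az":-0.68,"gripper":1}]'

```text
clock: 5.35
position: [430.8, -199.3, 197.5]
ee_rot: [-0.001, 1.0, 0.001, -0.003]
contact_force: [0.0, -0.8, -0.1]
gripper_width: 32.2
grasp_force: 59.8
```

Request:
send_rows --targets '[{"x":-0.58,"y":2.0,"z":0.2,"ax":0,"ay":0,"az":0,"gripper":1},{"x":-0.58,"y":2.37,"z":0.2,"ax":0,"ay":0,"az":0,"gripper":1},{"x":-0.58,"y":2.37,"z":0.2,"ax":0,"ay":0,"az":0,"gripper":1},{"x":-0.58,"y":2.37,"z":0.2,"ax":0,"ay":0,"az":0,"gripper":1},{"x":-0.58,"y":2.37,"z":0.2,"ax":0,"ay":0,"az":0,"gripper":1}]'

```text
clock: 5.77
position: [459.6, -83.8, 187.1]
ee_rot: [-0.0, 1.0, 0.001, -0.002]
contact_force: [0.1, -0.3, -1.6]
gripper_width: 32.1
grasp_force: 59.8
```

Request:
send_rows --targets '[{"x":-0.58,"y":2.37,"z":0.2,"ax":0,"ay":0,"az":0,"gripper":1},{"x":-0.58,"y":2.37,"z":0.2,"ax":0,"ay":0,"az":0,"gripper":1},{"x":-0.58,"y":2.37,"z":0.2,"ax":0,"ay":0,"az":0,"gripper":1},{"x":-0.58,"y":2.0,"z":0.2,"ax":0,"ay":0,"az":0,"gripper":1},{"x":-0.4,"y":1.2,"z":0.2,"ax":0,"ay":0,"az":0,"gripper":1}]'

```text
clock: 6.18
position: [487.1, 19.9, 177.2]
ee_rot: [-0.001, 1.0, 0.001, -0.001]
contact_force: [-0.1, -0.0, -0.6]
gripper_width: 32.4
grasp_force: 59.8
```

Request:
send_rows --targets '[{"x":0,"y":0,"z":0,"ax":0,"ay":0,"az":0,"gripper":1},{"x":0,"y":0,"z":0,"ax":0,"ay":0,"az":0,"gripper":1}]'

```text
clock: 6.35
position: [486.4, 18.1, 177.4]
ee_rot: [-0.001, 1.0, 0.0, -0.002]
contact_force: [-0.0, -0.7, -1.3]
gripper_width: 32.1
grasp_force: 59.9
```

```bash
cat >> h.py <<'E'
def fitheld(P,p,r):
    """bottle in tool frame: axis passes (a,b) at z=0 of tool; slopes; foot at z=f"""
    q=r.inv().apply(P-p)
    hh=[-5,0,.01,12,36,92,104,120]; rr=[0,0,13,13,17,17,10,10]
    def res(v):
        dd=np.array([v[2],v[3],-1]);dd/=np.linalg.norm(dd)
        w=q-[v[0],v[1],0]; w=w-np.array([-v[2]*v[4],-v[3]*v[4],v[4]])
        h=w@dd; rad=np.linalg.norm(w-h[:,None]*dd,axis=1)
        return rad-np.interp(h,hh,rr)
    return least_squares(res,[0,0,0,0,62],loss='soft_l1',f_scale=2)
E
python3 - <<'E'
from h import *
s=st(); p=np.array(s['position']); r=R.from_quat(s['ee_rot'])
t,W=cloud('top');sd,S=cloud('side');cv2.imwrite('pics/s4.png',np.hstack([cv2.resize(t[150:250,250:350],(400,400))[...,::-1],cv2.resize(sd[140:260,260:380],(400,400))[...,::-1]]))
A=S.reshape(-1,3);A=A[~np.isnan(A[:,0])]; q=r.inv().apply(A-p)
P=A[(abs(q[:,0])<25)&(abs(q[:,1])<25)&(q[:,2]>3)&(q[:,2]<75)]; f=fitheld(P,p,r); print(len(P),f.x,f.cost/len(P), q[(abs(q[:,0])<25)&(abs(q[:,1])<25)&(q[:,2]<80)].max(0))
# row extents of bottle in the tool frame
qq=r.inv().apply(P-p)
for z in range(5,75,8):
    k=qq[(qq[:,2]>z)&(qq[:,2]<z+8)]; 
    if len(k): print(z,len(k),k[:,0].min(),k[:,0].max(),k[:,1].min(),k[:,1].max())
E
```

```text
t 6.35 pos [486.36  18.11 177.43] w 32.093138568799226 F [-0.04 -0.73 -1.27] g 59.86243539489806
[[-1. -0. -0.]
 [-0.  1.  0.]
 [ 0.  0. -1.]] [ 0.37  0.2  -0.4  -0.   -0.97 -1.94]
189 [-1.91  0.19 -0.02  0.02 60.86] 1.0117390579114716 [24.86 24.99 62.72]
5 29 -12.127167035438463 14.824345733242142 2.374321734557431 20.125051311070557
13 34 -14.075398167088153 15.607392180465661 4.789784437814818 19.439434632093615
21 29 -13.547843443643478 14.609919309303114 1.475841679077677 20.764379284792046
29 22 -14.557640530684832 14.717109279117595 4.948212807656899 16.660935410744997
37 21 -12.616759766957458 13.451400105601966 -0.5872522332239396 16.052544745257418
45 22 -13.654741801997814 11.165213248150152 2.22474744957637 15.207607374877654
53 24 -10.235894799632735 11.286792209190793 1.365775306471353 15.703177478356272
61 3 -6.862009018175997 10.55298977750505 0.849127287278716 10.898068043031586
```

View pics/s4.png

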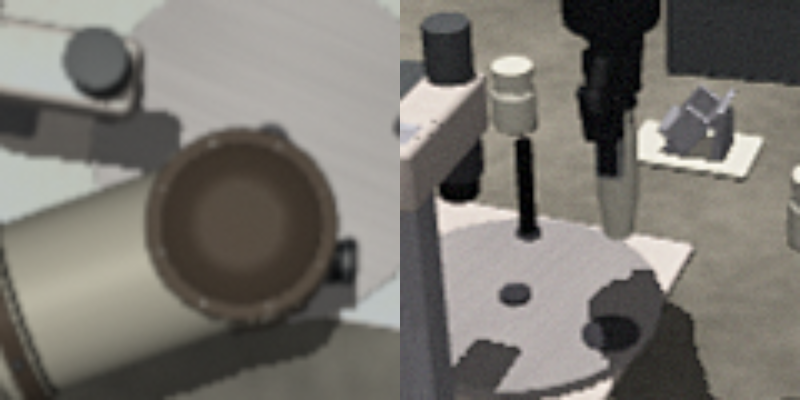

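The side crop shows the bottle held vertical at (618,175), with the pad at (612,335) in the gripper's shadow. I'll refine the pad centre with a contrast match on the first pictures.

```bash
python3 - <<'E'
from h import *
from scipy.ndimage import map_coordinates
from scipy.optimize import minimize
th=np.linspace(0,2*np.pi,72,endpoint=False)
for N in ('top','side'):
    g=cv2.cvtColor(cv2.imread(f'pics/{N}0.png'),cv2.COLOR_BGR2GRAY).astype(float)
    def samp(c,rads,z):
        P=np.array([[c[0]+r*np.cos(t),c[1]+r*np.sin(t),z] for r in rads for t in th]); q=pix(N,P)
        return map_coordinates(g,[q[:,1],q[:,0]],order=1)
    def cost(c): return samp(c,(8,14,19,22),27).mean()-samp(c,(28.5,31),27).mean()
    for x0 in ([486,35],[490,39]):
        f=minimize(cost,x0,method='Nelder-Mead',options=dict(initial_simplex=[x0,[x0[0]+4,x0[1]],[x0[0],x0[1]+4]])); print(N,'pad',f.x,f.fun)
    def cd(c): return -np.abs(np.diff([samp(c,(124,),24),samp(c,(133,),24)],axis=0)).mean()
    def ch(c): return samp(c,(2,5,7),24).mean()-samp(c,(16,18),24).mean()
    f=minimize(ch,[581,-1],method='Nelder-Mead',options=dict(initial_simplex=[[581,-1],[586,-1],[581,4]])); print('hub',f.x)
    f=minimize(cd,[581,-1],method='Nelder-Mead',options=dict(initial_simplex=[[581,-1],[586,-1],[581,4]])); print('disc',f.x)
E
```

```text
top pad [488.31  35.85] -89.64454213117736
top pad [488.31  35.85] -89.64454315753612
hub [580.02   0.23]
disc [580.15  -0.99]
side pad [491.33  38.18] -98.56068627508364
side pad [491.33  38.18] -98.56068640474936
hub [582.87   4.16]
disc [585.12   2.96]
```

Request:
send_rows --targets '[{"x":-0.1,"y":0.6,"z":1.0,"ax":0,"ay":0,"az":0,"gripper":1},{"x":-0.1,"y":0.7,"z":1.6,"ax":0,"ay":0,"az":0,"gripper":1},{"x":-0.1,"y":0.6,"z":1.6,"ax":0,"ay":0,"az":0,"gripper":1},{"x":0,"y":0,"z":1.5,"ax":0,"ay":0,"az":0,"gripper":1},{"x":0,"y":0,"z":1.0,"ax":0,"ay":0,"az":0,"gripper":1}]'

```text
clock: 6.87
position: [488.4, 36.4, 109.4]
ee_rot: [0.0, 1.0, 0.0, -0.002]
contact_force: [0.1, -0.1, -0.7]
gripper_width: 32.5
grasp_force: 59.8
```

Request:
send_rows --targets '[{"x":0,"y":0,"z":0.8,"ax":0,"ay":0,"az":0,"gripper":1},{"x":0,"y":0,"z":0.5,"ax":0,"ay":0,"az":0,"gripper":1},{"x":0,"y":0,"z":0,"ax":0,"ay":0,"az":0,"gripper":1},{"x":0,"y":0,"z":0,"ax":0,"ay":0,"az":0,"gripper":1}]'

```text
clock: 7.2
position: [489.6, 36.7, 98.4]
ee_rot: [-0.0, 1.0, 0.0, -0.001]
contact_force: [0.8, -0.8, -0.4]
gripper_width: 32.4
grasp_force: 59.8
```

```bash
python3 - <<'E'
from h import *
sd,S=cloud('side')
s=st(); p=np.array(s['position']); r=R.from_quat(s['ee_rot'])
A=S.reshape(-1,3);A=A[~np.isnan(A[:,0])]; q=r.inv().apply(A-p)
P=A[(abs(q[:,0])<25)&(abs(q[:,1])<25)&(q[:,2]>3)&(q[:,2]<54)]; f=fitheld(P,p,r); print(len(P),f.x,f.cost/len(P))
cv2.imwrite('pics/s5.png',cv2.resize(sd[190:270,270:370],(750,600),interpolation=cv2.INTER_CUBIC)[...,::-1])
E
```

```text
t 7.25 pos [489.87  36.83  98.83] w 32.093358959952205 F [-0.48  0.55 -1.4 ] g 59.83993551693857
[[-1. -0. -0.]
 [-0.  1.  0.]
 [ 0.  0. -1.]] [ 0.41  0.31 -0.49 -0.   -0.77 -1.97]
159 [-0.99  0.86  0.   -0.01 56.3 ] 0.8511941561338076
```

View pics/s5.png

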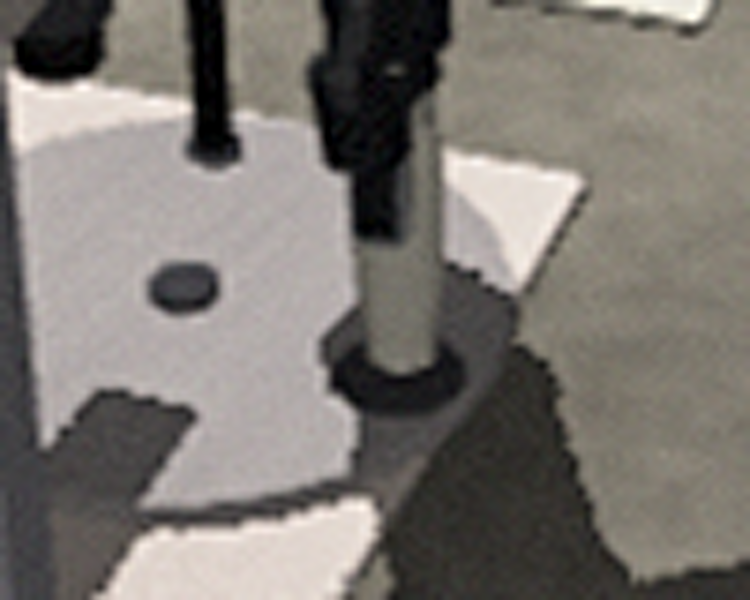

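The crop shows the foot at about (403,370), hovering just above the pad centred near (398,375) and within about 2 mm of its centre. I'll lower it slowly.

Request:
send_rows --targets '[{"x":-0.12,"y":0,"z":0.3,"ax":0,"ay":0,"az":0,"gripper":1},{"x":0,"y":0,"z":0.3,"ax":0,"ay":0,"az":0,"gripper":1},{"x":0,"y":0,"z":0.1,"ax":0,"ay":0,"az":0,"gripper":1},{"x":0,"y":0,"z":0,"ax":0,"ay":0,"az":0,"gripper":1}]'

```text
clock: 7.58
position: [490.4, 36.8, 91.2]
ee_rot: [-0.0, 1.0, 0.0, -0.001]
contact_force: [0.1, -0.2, -2.0]
gripper_width: 32.3
grasp_force: 59.8
```

Request:
send_rows --targets '[{"x":0,"y":0,"z":0.1,"ax":0,"ay":0,"az":0,"gripper":1},{"x":0,"y":0,"z":0,"ax":0,"ay":0,"az":0,"gripper":1}]'

```text
clock: 7.75
position: [490.6, 36.9, 90.3]
ee_rot: [-0.0, 1.0, 0.0, -0.001]
contact_force: [-0.5, 0.3, -0.9]
gripper_width: 32.4
grasp_force: 59.8
```

Request:
send_rows --targets '[{"x":0,"y":0,"z":0.1,"ax":0,"ay":0,"az":0,"gripper":1},{"x":0,"y":0,"z":0,"ax":0,"ay":0,"az":0,"gripper":1}]'

```text
clock: 7.92
position: [490.9, 36.9, 89.7]
ee_rot: [-0.0, 1.0, 0.0, -0.0]
contact_force: [-0.3, -0.5, 1.6]
gripper_width: 32.5
grasp_force: 60.1
```

Request:
send_rows --targets '[{"x":0,"y":0,"z":0.06,"ax":0,"ay":0,"az":0,"gripper":1},{"x":0,"y":0,"z":0,"ax":0,"ay":0,"az":0,"gripper":1},{"x":0,"y":0,"z":0,"ax":0,"ay":0,"az":0,"gripper":1}]'

```text
clock: 8.17
position: [491.1, 37.0, 89.7]
ee_rot: [-0.0, 1.0, 0.0, -0.0]
contact_force: [-1.1, 0.2, 5.1]
gripper_width: 32.2
grasp_force: 60.5
```

Contact made. I'll open gradually.

Request:
send_rows --targets '[{"x":0,"y":0,"z":0,"ax":0,"ay":0,"az":0,"gripper":0.2},{"x":0,"y":0,"z":0,"ax":0,"ay":0,"az":0,"gripper":0.16},{"x":0,"y":0,"z":0,"ax":0,"ay":0,"az":0,"gripper":0.12},{"x":0,"y":0,"z":0,"ax":0,"ay":0,"az":0,"gripper":0.05},{"x":0,"y":0,"z":0,"ax":0,"ay":0,"az":0,"gripper":-0.05}]'

```text
clock: 8.58
position: [490.5, 36.8, 88.6]
ee_rot: [-0.0, 1.0, 0.0, -0.001]
contact_force: [-0.4, 0.5, -0.8]
gripper_width: 44.7
grasp_force: 0.0
```

Request:
send_rows --targets '[{"x":0,"y":0,"z":0,"ax":0,"ay":0,"az":0,"gripper":-0.2},{"x":0,"y":0,"z":0,"ax":0,"ay":0,"az":0,"gripper":-0.4},{"x":0,"y":0,"z":0,"ax":0,"ay":0,"az":0,"gripper":-0.6},{"x":0,"y":0,"z":0,"ax":0,"ay":0,"az":0,"gripper":-0.8},{"x":0,"y":0,"z":0,"ax":0,"ay":0,"az":0,"gripper":-1}]'

```text
clock: 9.0
position: [490.6, 36.9, 88.8]
ee_rot: [-0.0, 1.0, 0.0, -0.001]
contact_force: [-0.1, -0.3, 0.2]
gripper_width: 85.0
grasp_force: 0.0
```

```bash
python3 - <<'E'
from h import *
sd,S=cloud('side')
s=st(); p=np.array(s['position']); r=R.from_quat(s['ee_rot'])
A=S.reshape(-1,3);A=A[~np.isnan(A[:,0])]; q=r.inv().apply(A-p)
P=A[(abs(q[:,0])<25)&(abs(q[:,1])<25)&(q[:,2]>-45)&(q[:,2]<54)]; f=fitheld(P,p,r); print(len(P),f.x,f.cost/len(P))
E
```

```text
t 9.05 pos [490.6   36.88  88.77] w 85.57610773646468 F [-0.95  0.06 -0.12] g 0.0
[[-1. -0. -0.]
 [-0.  1.  0.]
 [ 0.  0. -1.]] [ 0.4   0.32 -0.5  -0.   -0.75 -1.97]
234 [-2.65  0.78 -0.    0.02 60.84] 1.0155861125461851
```

Standing upright and centred between the open fingers. I'll retreat straight up.

Request:
send_rows --targets '[{"x":0,"y":0,"z":-0.6,"ax":0,"ay":0,"az":0,"gripper":-1},{"x":0,"y":0,"z":-1.2,"ax":0,"ay":0,"az":0,"gripper":-1},{"x":0,"y":0,"z":-2.0,"ax":0,"ay":0,"az":0,"gripper":-1},{"x":0,"y":0,"z":-2.0,"ax":0,"ay":0,"az":0,"gripper":-1},{"x":0,"y":0,"z":-2.0,"ax":0,"ay":0,"az":0,"gripper":-1}]'

```text
clock: 9.47
position: [490.6, 36.7, 168.0]
ee_rot: [-0.0, 1.0, 0.0, -0.001]
contact_force: [0.1, -0.0, -0.2]
gripper_width: 85.7
grasp_force: 0.0
```

Request:
send_rows --targets '[{"x":0,"y":0,"z":-2.0,"ax":0,"ay":0,"az":0,"gripper":-1},{"x":0,"y":0,"z":-1.2,"ax":0,"ay":0,"az":0,"gripper":-1},{"x":0,"y":0,"z":0,"ax":0,"ay":0,"az":0,"gripper":-1},{"x":0,"y":0,"z":0,"ax":0,"ay":0,"az":0,"gripper":-1}]'

```text
clock: 9.8
position: [490.8, 36.9, 199.3]
ee_rot: [-0.0, 1.0, 0.001, -0.0]
contact_force: [-0.5, -0.6, -0.4]
gripper_width: 85.4
grasp_force: 0.0
```

```bash
cat >> h.py <<'E'
def fitstand(P,x0,z0=27):
    hh=[0,12,36,92,104,120]; rr=[13,13,17,17,10,10]
    def res(v):
        dd=np.array([v[2],v[3],1]);dd/=np.linalg.norm(dd); w=P-[v[0],v[1],z0]; h=w@dd
        return np.linalg.norm(w-h[:,None]*dd,axis=1)-np.interp(h,hh,rr)
    return least_squares(res,[*x0,0,0],loss='soft_l1',f_scale=2)
def bottle(x0,S,lo=38,hi=145):
    A=S.reshape(-1,3);A=A[~np.isnan(A[:,0])]; P=A[(np.hypot(A[:,0]-x0[0],A[:,1]-x0[1])<28)&(A[:,2]>lo)&(A[:,2]<hi)]
    f=fitstand(P,x0); print('bottle',len(P),'xy',f.x[:2],'tilt deg',np.degrees(f.x[2:]),'ztop',P[:,2].max(),f.cost/len(P)); return f.x
E
python3 - <<'E'
from h import *
s=st()
sd,S=cloud('side'); bottle((490,37),S); t,W=cloud('top'); 
sd,S=cloud('side'); bottle((490,37),S)
ax=np.array([582.5,0.5])
# post from side and top clouds
for N,A in (('side',S),('top',W)):
    A=A.reshape(-1,3);A=A[(A[:,2]>60)&(A[:,2]<122)&(np.hypot(A[:,0]-595,A[:,1]+98)<30)]
    if len(A)>8:
        f=least_squares(lambda v:np.hypot(A[:,0]-v[0],A[:,1]-v[1])-8,[595,-98],loss='soft_l1'); print(N,'post',len(A),f.x,f.cost/len(A))
for a in (279,): print('post from geometry',ax+100*np.array([np.cos(np.radians(a)),np.sin(np.radians(a))]))
E
```

```text
t 9.8 pos [490.79  36.91 199.33] w 85.38383749945244 F [-0.48 -0.65 -0.41] g 0.0
[[-1. -0. -0.]
 [-0.  1.  0.]
 [ 0.  0. -1.]] [ 0.4   0.19 -0.36 -0.   -1.03 -1.97]
bottle 369 xy [492.75  36.53] tilt deg [0.04 0.52] ztop 144.71482970481907 1.0929255107125466
bottle 371 xy [492.59  36.61] tilt deg [0.02 0.49] ztop 144.97764150842 1.16857095842961
side post 99 [599.67 -97.32] 0.9462400484597445
top post 36 [594.34 -97.55] 0.692938197348184
post from geometry [598.14 -98.27]
```

The bottle stands upright at about (492.6, 36.6), unmoved between two readings and within 2 mm of the pad centre. Next I move the gripper to the post, with its closing direction tangential.

```bash
python3 - <<'E'
from h import *
a=np.radians(188.7); Rp=rot([0,0,-1],[np.cos(a),np.sin(a),0])
plan([([597.5,-97.5,195],Rp,15)],g=-1)
E
```

```text
--
[-0.72, -0.89, 0.01, 0.01, -0.01, -6.58]
[-0.61, -0.97, 0.01, 0.01, -0.01, -6.58]
[-0.49, -1.03, 0.01, 0.01, -0.01, -6.58]
[-0.37, -1.08, 0.02, 0.01, -0.01, -6.58]
[-0.25, -1.12, 0.02, 0.01, -0.01, -6.58]
--
[-0.12, -1.14, 0.02, 0.01, -0.01, -6.58]
[0.01, -1.15, 0.02, 0.01, -0.01, -6.58]
[0.15, -1.14, 0.02, 0.01, -0.01, -6.58]
[0.28, -1.11, 0.02, 0.01, -0.01, -6.58]
[0.4, -1.07, 0.02, 0.01, -0.01, -6.58]
--
[0.52, -1.02, 0.02, 0.01, -0.01, -6.58]
[0.63, -0.95, 0.02, 0.01, -0.01, -6.58]
[0.74, -0.87, 0.02, 0.01, -0.01, -6.58]
[0.84, -0.78, 0.02, 0.01, -0.01, -6.58]
[0.92, -0.68, 0.02, 0.01, -0.01, -6.58]
```

Request:
send_rows --targets '[{"x":-0.72,"y":-0.89,"z":0.01,"ax":0,"ay":0,"az":-6.58,"gripper":-1},{"x":-0.61,"y":-0.97,"z":0.01,"ax":0,"ay":0,"az":-6.58,"gripper":-1},{"x":-0.49,"y":-1.03,"z":0.01,"ax":0,"ay":0,"az":-6.58,"gripper":-1},{"x":-0.37,"y":-1.08,"z":0.02,"ax":0,"ay":0,"az":-6.58,"gripper":-1},{"x":-0.25,"y":-1.12,"z":0.02,"ax":0,"ay":0,"az":-6.58,"gripper":-1}]'

```text
clock: 10.37
position: [526.3, -8.3, 196.6]
ee_rot: [-0.286, 0.958, 0.001, -0.002]
contact_force: [0.5, 0.0, -0.8]
gripper_width: 85.1
grasp_force: 0.0
```

Request:
send_rows --targets '[{"x":-0.12,"y":-1.14,"z":0.02,"ax":0,"ay":0,"az":-6.58,"gripper":-1},{"x":0.01,"y":-1.15,"z":0.02,"ax":0,"ay":0,"az":-6.58,"gripper":-1},{"x":0.15,"y":-1.14,"z":0.02,"ax":0,"ay":0,"az":-6.58,"gripper":-1},{"x":0.28,"y":-1.11,"z":0.02,"ax":0,"ay":0,"az":-6.58,"gripper":-1},{"x":0.4,"y":-1.07,"z":0.02,"ax":0,"ay":0,"az":-6.58,"gripper":-1}]'

```text
clock: 10.78
position: [562.2, -53.0, 195.4]
ee_rot: [-0.546, 0.838, 0.001, -0.002]
contact_force: [0.5, 0.4, -0.2]
gripper_width: 85.2
grasp_force: 0.0
```

Request:
send_rows --targets '[{"x":0.52,"y":-1.02,"z":0.02,"ax":0,"ay":0,"az":-6.58,"gripper":-1},{"x":0.63,"y":-0.95,"z":0.02,"ax":0,"ay":0,"az":-6.58,"gripper":-1},{"x":0.74,"y":-0.87,"z":0.02,"ax":0,"ay":0,"az":-6.58,"gripper":-1},{"x":0.84,"y":-0.78,"z":0.02,"ax":0,"ay":0,"az":-6.58,"gripper":-1},{"x":0.92,"y":-0.68,"z":0.02,"ax":0,"ay":0,"az":-6.58,"gripper":-1}]'

```text
clock: 11.2
position: [597.9, -97.6, 194.1]
ee_rot: [0.761, -0.649, -0.002, 0.001]
contact_force: [-0.1, -0.2, 0.4]
gripper_width: 85.3
grasp_force: 0.0
```

```bash
python3 - <<'E'
from h import *
sd,S=cloud('side'); sd,S=cloud('side'); s=st(); bottle((490,37),S)
p=np.array(s['position']); r=R.from_quat(s['ee_rot']); print('y ang',np.degrees(np.arctan2(r.as_matrix()[1,1],r.as_matrix()[0,1])))
print('post rel (tool)',r.inv().apply(np.array([597.5,-97.5,80])-p))
A=S.reshape(-1,3);A=A[(A[:,2]>60)&(A[:,2]<122)&(np.hypot(A[:,0]-595,A[:,1]+98)<30)]
f=least_squares(lambda v:np.hypot(A[:,0]-v[0],A[:,1]-v[1])-8,[595,-98],loss='soft_l1'); print('post',len(A),f.x)
E
```

```text
t 11.3 pos [598.3  -98.14 193.91] w 85.45309515826736 F [-0.19  0.8  -0.57] g 0.0
[[ 0.15 -0.99 -0.  ]
 [-0.99 -0.15  0.  ]
 [-0.    0.   -1.  ]] [ 0.1   0.38 -0.09 -0.   -1.1   0.05]
bottle 367 xy [493.08  36.08] tilt deg [-0.35  1.04] ztop 144.8421552659628 1.1553126577602102
y ang -171.3536163787969
post rel (tool) [ -0.62   0.2  113.92]
post 95 [599.83 -97.94]
```

Request:
send_rows --targets '[{"x":0,"y":0,"z":1.6,"ax":0,"ay":0,"az":0,"gripper":-1},{"x":0,"y":0,"z":2.6,"ax":0,"ay":0,"az":0,"gripper":-1},{"x":0,"y":0,"z":2.8,"ax":0,"ay":0,"az":0,"gripper":-1},{"x":0,"y":0,"z":2.6,"ax":0,"ay":0,"az":0,"gripper":-0.8},{"x":0,"y":0,"z":1.7,"ax":0,"ay":0,"az":0,"gripper":-0.6}]'

```text
clock: 11.72
position: [595.6, -96.6, 79.3]
ee_rot: [0.758, -0.653, -0.003, 0.002]
contact_force: [0.1, -0.4, -0.1]
gripper_width: 68.6
grasp_force: 0.0
```

Request:
send_rows --targets '[{"x":0,"y":0,"z":0,"ax":0,"ay":0,"az":0,"gripper":-0.4},{"x":0,"y":0,"z":0,"ax":0,"ay":0,"az":0,"gripper":-0.2},{"x":0,"y":0,"z":0,"ax":0,"ay":0,"az":0,"gripper":0},{"x":0,"y":0,"z":0,"ax":0,"ay":0,"az":0,"gripper":0.1},{"x":0,"y":0,"z":0,"ax":0,"ay":0,"az":0,"gripper":0.16}]'

```text
clock: 12.13
position: [598.9, -96.9, 84.4]
ee_rot: [0.759, -0.651, 0.0, -0.001]
contact_force: [-0.2, -1.0, -0.2]
gripper_width: 36.0
grasp_force: 0.0
```

```bash
python3 - <<'E'
from h import *
sd,S=cloud('side'); s=st(); bottle((492,37),S)
p=np.array(s['position']); r=R.from_quat(s['ee_rot'])
A=S.reshape(-1,3);A=A[~np.isnan(A[:,0])];q=r.inv().apply(A-p); k=q[(q[:,2]>3)&(q[:,2]<45)&(abs(q[:,1])<25)&(abs(q[:,0])<25)]
print(len(k)); f=least_squares(lambda v:np.hypot(k[:,0]-v[0],k[:,1]-v[1])-8,[0,0],loss='soft_l1'); print('post in tool (side cam)',f.x)
# finger gap: points near tips
k=q[(q[:,2]>-35)&(q[:,2]<3)&(abs(q[:,1])<45)&(abs(q[:,0])<25)]; print(np.histogram(k[:,1],bins=np.arange(-45,46,5)))
E
```

```text
t 12.1833 pos [598.74 -96.96  84.18] w 35.525842525564535 F [-0.59  0.28  0.5 ] g 0.0
[[ 0.15 -0.99  0.  ]
 [-0.99 -0.15  0.  ]
 [-0.   -0.   -1.  ]] [ 0.11  0.49 -0.22 -0.   -0.85  0.05]
bottle 368 xy [492.75  37.17] tilt deg [-0.06  0.27] ztop 144.91768675494416 1.1440297064243796
58
post in tool (side cam) [ 0.69 -1.24]
(array([ 0,  0, 14, 11, 22,  0,  0, 11, 19, 20,  8,  5, 13, 14, 14,  0,  0,
        0]), array([-45, -40, -35, -30, -25, -20, -15, -10,  -5,   0,   5,  10,  15,
        20,  25,  30,  35,  40,  45]))
```

The post is centred between the fingers, and the bottle has stood still for over 3 s since release. I'll close gently to a loose cage.

Request:
send_rows --targets '[{"x":0,"y":0,"z":0,"ax":0,"ay":0,"az":0,"gripper":0.24},{"x":0,"y":0,"z":0,"ax":0,"ay":0,"az":0,"gripper":0.32},{"x":0,"y":0,"z":0,"ax":0,"ay":0,"az":0,"gripper":0.4},{"x":0,"y":0,"z":0,"ax":0,"ay":0,"az":0,"gripper":0.45},{"x":0,"y":0,"z":0,"ax":0,"ay":0,"az":0,"gripper":0.48}]'

```text
clock: 12.6
position: [598.0, -97.1, 82.8]
ee_rot: [0.759, -0.651, -0.001, 0.0]
contact_force: [-0.9, -1.1, 0.7]
gripper_width: 22.6
grasp_force: 0.0
```

Request:
send_rows --targets '[{"x":0,"y":0,"z":0,"ax":0,"ay":0,"az":0,"gripper":0.51},{"x":0,"y":0,"z":0,"ax":0,"ay":0,"az":0,"gripper":0.54},{"x":0,"y":0,"z":0,"ax":0,"ay":0,"az":0,"gripper":0.56},{"x":0,"y":0,"z":0,"ax":0,"ay":0,"az":0,"gripper":0.57}]'

```text
clock: 12.93
position: [597.8, -97.1, 82.7]
ee_rot: [0.759, -0.651, -0.001, 0.0]
contact_force: [-0.4, 0.7, -0.0]
gripper_width: 18.6
grasp_force: 0.2
```

Request:
send_rows --targets '[{"x":0,"y":0.05,"z":0,"ax":0,"ay":0,"az":0.29,"gripper":0.57},{"x":0,"y":0.1,"z":0,"ax":0,"ay":0,"az":0.57,"gripper":0.57},{"x":0,"y":0.15,"z":0,"ax":0,"ay":0,"az":0.86,"gripper":0.57},{"x":0,"y":0.2,"z":0,"ax":0,"ay":0,"az":1.15,"gripper":0.57},{"x":0,"y":0.25,"z":0,"ax":0,"ay":0,"az":1.43,"gripper":0.57}]'

```text
clock: 13.35
position: [591.4, -97.9, 82.9]
ee_rot: [0.733, -0.68, -0.0, -0.001]
contact_force: [2.1, -0.3, -0.6]
gripper_width: 18.3
grasp_force: 1.3
```

Request:
send_rows --targets '[{"x":0,"y":0.3,"z":0,"ax":0,"ay":0,"az":1.72,"gripper":0.57},{"x":-0.01,"y":0.3,"z":0,"ax":0,"ay":0,"az":1.72,"gripper":0.57},{"x":0,"y":0.3,"z":0,"ax":0,"ay":0,"az":1.72,"gripper":0.57},{"x":-0.01,"y":0.3,"z":0,"ax":0,"ay":0,"az":1.72,"gripper":0.57},{"x":0,"y":0.3,"z":0,"ax":0,"ay":0,"az":1.72,"gripper":0.57}]'

```text
clock: 13.77
position: [576.1, -98.2, 82.9]
ee_rot: [-0.68, 0.733, 0.0, 0.0]
contact_force: [2.2, -0.6, -1.6]
gripper_width: 18.5
grasp_force: 1.4
```

```bash
cat >> h.py <<'E'
def prog(ax=np.array([582.5,0.5])):
    sd,S=cloud('side'); s=st(); p=np.array(s['position'])[:2]-ax; r=R.from_quat(s['ee_rot']); M=r.as_matrix()
    a=np.degrees(np.arctan2(p[1],p[0]))%360; print('tool radius',np.hypot(*p),'ang',a,'y ang-(ang-90)',(np.degrees(np.arctan2(M[1,1],M[0,1]))-(a-90))%360,'F tool',r.inv().apply(s['contact_force']))
    b=np.radians(a-120); x=bottle(ax+100*np.array([np.cos(b),np.sin(b)]),S); q=x[:2]-(ax+[2.5,2.5]); print('bottle r,ang',np.hypot(*q),np.degrees(np.arctan2(q[1],q[0])))
    return sd,S,s
E
python3 -c "
from h import *
prog()"
```

```text
t 13.8167 pos [575.04 -98.15  82.87] w 18.54151930173294 F [-0.81  0.4   0.35] g 0.0
[[-0.08 -1.   -0.  ]
 [-1.    0.08  0.  ]
 [-0.    0.   -1.  ]] [ 0.11  0.46 -0.28 -0.   -0.83 -0.18]
tool radius 98.92919870384907 ang 265.6729431338819 y ang-(ang-90) 359.9414244733896 F tool [-0.33  0.84 -0.34]
bottle 383 xy [501.31  54.15] tilt deg [-0.04  0.07] ztop 144.58021153823165 1.084951684854663
bottle r,ang 98.08379363948649 148.5671418559675
```

The bottle rides along upright. I'll continue.

Request:
send_rows --targets '[{"x":0,"y":0.1,"z":0,"ax":0,"ay":0,"az":0.57,"gripper":0.57},{"x":0,"y":0.2,"z":0,"ax":0,"ay":0,"az":1.15,"gripper":0.57},{"x":0,"y":0.3,"z":0,"ax":0,"ay":0,"az":1.72,"gripper":0.57},{"x":0,"y":0.3,"z":0,"ax":0,"ay":0,"az":1.72,"gripper":0.57},{"x":-0.01,"y":0.3,"z":0,"ax":0,"ay":0,"az":1.72,"gripper":0.57}]'

```text
clock: 14.23
position: [564.3, -96.7, 83.0]
ee_rot: [-0.635, 0.773, 0.0, 0.0]
contact_force: [2.4, -1.9, -2.2]
gripper_width: 18.3
grasp_force: 1.4
```

Request:
send_rows --targets '[{"x":0,"y":0.3,"z":0,"ax":0,"ay":0,"az":1.72,"gripper":0.57},{"x":-0.01,"y":0.3,"z":0,"ax":0,"ay":0,"az":1.72,"gripper":0.57},{"x":0,"y":0.3,"z":0,"ax":0,"ay":0,"az":1.72,"gripper":0.57},{"x":-0.01,"y":0.3,"z":0,"ax":0,"ay":0,"az":1.72,"gripper":0.57},{"x":0,"y":0.3,"z":0,"ax":0,"ay":0,"az":1.72,"gripper":0.57}]'

```text
clock: 14.65
position: [549.5, -92.9, 83.0]
ee_rot: [-0.575, 0.818, 0.0, -0.0]
contact_force: [2.4, -1.9, -1.2]
gripper_width: 18.3
grasp_force: 1.4
```

Request:
send_rows --targets '[{"x":0,"y":0.3,"z":0,"ax":0,"ay":0,"az":1.72,"gripper":0.57},{"x":-0.01,"y":0.3,"z":0,"ax":0,"ay":0,"az":1.72,"gripper":0.57},{"x":0,"y":0.3,"z":0,"ax":0,"ay":0,"az":1.72,"gripper":0.57},{"x":-0.01,"y":0.3,"z":0,"ax":0,"ay":0,"az":1.72,"gripper":0.57},{"x":0,"y":0.3,"z":0,"ax":0,"ay":0,"az":1.72,"gripper":0.57}]'

```text
clock: 15.07
position: [535.7, -86.8, 83.0]
ee_rot: [-0.512, 0.859, 0.0, -0.0]
contact_force: [1.1, -1.2, -1.7]
gripper_width: 18.6
grasp_force: 1.4
```

Request:
send_rows --targets '[{"x":0,"y":0.3,"z":0,"ax":0,"ay":0,"az":1.72,"gripper":0.57},{"x":-0.01,"y":0.3,"z":0,"ax":0,"ay":0,"az":1.72,"gripper":0.57},{"x":0,"y":0.25,"z":0,"ax":0,"ay":0,"az":1.43,"gripper":0.57},{"x":0,"y":0.15,"z":0,"ax":0,"ay":0,"az":0.86,"gripper":0.57},{"x":0,"y":0.05,"z":0,"ax":0,"ay":0,"az":0.29,"gripper":0.57}]'

```text
clock: 15.48
position: [526.1, -81.1, 83.0]
ee_rot: [-0.467, 0.884, 0.001, -0.001]
contact_force: [0.5, -1.2, 0.1]
gripper_width: 18.3
grasp_force: 0.4
```

```bash
python3 -c "
from h import *
prog()"
```

```text
t 15.5333 pos [526.05 -81.05  82.97] w 17.859020253419505 F [-0.79  0.3  -0.31] g 0.018816827796399593
[[-0.56 -0.83 -0.  ]
 [-0.83  0.56  0.  ]
 [ 0.    0.   -1.  ]] [ 0.15  0.39 -0.41 -0.   -0.77 -0.75]
tool radius 99.1795318506497 ang 235.31001238717005 y ang-(ang-90) 0.3889304057623235 F tool [0.2  0.82 0.31]
bottle 391 xy [540.74  90.01] tilt deg [-0.02 -0.01] ztop 144.32606057047064 1.1230630095120113
bottle r,ang 97.62405081866038 116.96073062589193
```

Request:
send_rows --targets '[{"x":0,"y":0.1,"z":0,"ax":0,"ay":0,"az":0.57,"gripper":0.57},{"x":0,"y":0.2,"z":0,"ax":0,"ay":0,"az":1.15,"gripper":0.57},{"x":0,"y":0.3,"z":0,"ax":0,"ay":0,"az":1.72,"gripper":0.57},{"x":0,"y":0.3,"z":0,"ax":0,"ay":0,"az":1.72,"gripper":0.57},{"x":-0.01,"y":0.3,"z":0,"ax":0,"ay":0,"az":1.72,"gripper":0.57}]'

```text
clock: 15.95
position: [517.3, -74.0, 83.0]
ee_rot: [-0.412, 0.911, 0.0, -0.0]
contact_force: [0.6, -2.6, -1.3]
gripper_width: 18.5
grasp_force: 1.4
```

Request:
send_rows --targets '[{"x":0,"y":0.3,"z":0,"ax":0,"ay":0,"az":1.72,"gripper":0.57},{"x":-0.01,"y":0.3,"z":0,"ax":0,"ay":0,"az":1.72,"gripper":0.57},{"x":0,"y":0.3,"z":0,"ax":0,"ay":0,"az":1.72,"gripper":0.57},{"x":-0.01,"y":0.3,"z":0,"ax":0,"ay":0,"az":1.72,"gripper":0.57},{"x":0,"y":0.3,"z":0,"ax":0,"ay":0,"az":1.72,"gripper":0.57}]'

```text
clock: 16.37
position: [506.6, -63.3, 83.0]
ee_rot: [-0.343, 0.939, 0.0, -0.0]
contact_force: [2.8, -3.3, -0.5]
gripper_width: 18.2
grasp_force: 1.4
```

Request:
send_rows --targets '[{"x":0,"y":0.3,"z":0,"ax":0,"ay":0,"az":1.72,"gripper":0.57},{"x":-0.01,"y":0.3,"z":0,"ax":0,"ay":0,"az":1.72,"gripper":0.57},{"x":0,"y":0.25,"z":0,"ax":0,"ay":0,"az":1.43,"gripper":0.57},{"x":0,"y":0.15,"z":0,"ax":0,"ay":0,"az":0.86,"gripper":0.57},{"x":0,"y":0.1,"z":0,"ax":0,"ay":0,"az":0.57,"gripper":0.57}]'

```text
clock: 16.78
position: [499.7, -54.2, 83.0]
ee_rot: [-0.291, 0.957, 0.001, -0.001]
contact_force: [0.8, -1.4, -1.1]
gripper_width: 18.5
grasp_force: 0.6
```

```bash
python3 -c "
from h import *
sd,S,s=prog()
cv2.imwrite('pics/s6.png',cv2.resize(sd[130:270,240:380],(600,600),interpolation=cv2.INTER_CUBIC)[...,::-1])"
```

```text
t 16.8333 pos [499.53 -54.18  82.98] w 18.0211075374611 F [0.08 0.12 0.83] g 0.0
[[-0.83 -0.56 -0.  ]
 [-0.56  0.83  0.  ]
 [ 0.    0.   -1.  ]] [ 0.21  0.35 -0.48 -0.   -0.74 -1.19]
tool radius 99.36858508427164 ang 213.3832351759085 y ang-(ang-90) 0.5003911465556854 F tool [-0.13  0.05 -0.83]
bottle 368 xy [576.11  98.88] tilt deg [0.36 0.36] ztop 144.9342661146236 1.181604295173273
bottle r,ang 96.29203886734201 95.29584886280654
```

View pics/s6.png

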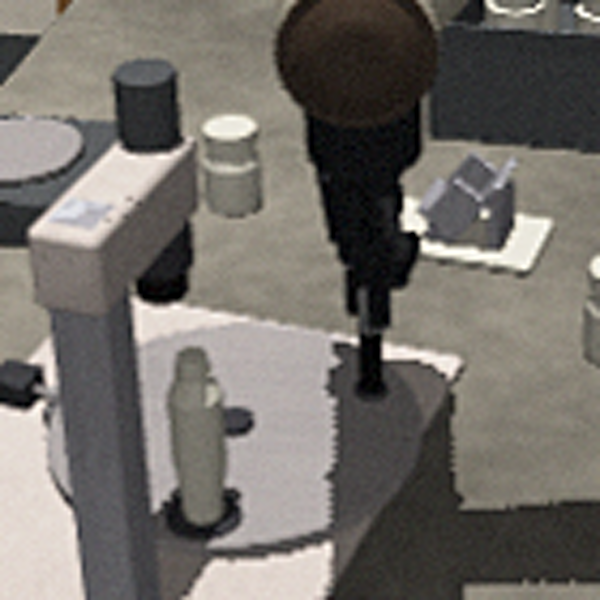

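The crop shows the bottle upright on its pad at (200,440), short of the chuck at (165,270). I'll approach the detent slowly.

Request:
send_rows --targets '[{"x":0,"y":0.1,"z":0,"ax":0,"ay":0,"az":0.57,"gripper":0.57},{"x":0,"y":0.2,"z":0,"ax":0,"ay":0,"az":1.15,"gripper":0.57},{"x":0,"y":0.2,"z":0,"ax":0,"ay":0,"az":1.15,"gripper":0.57},{"x":0,"y":0.2,"z":0,"ax":0,"ay":0,"az":1.15,"gripper":0.57},{"x":0,"y":0.2,"z":0,"ax":0,"ay":0,"az":1.15,"gripper":0.57}]'

```text
clock: 17.25
position: [495.7, -47.6, 83.0]
ee_rot: [-0.248, 0.969, -0.0, -0.0]
contact_force: [3.2, -6.2, -2.1]
gripper_width: 18.1
grasp_force: 3.0
```

Request:
send_rows --targets '[{"x":0,"y":0.15,"z":0,"ax":0,"ay":0,"az":0.86,"gripper":0.57},{"x":0,"y":0.15,"z":0,"ax":0,"ay":0,"az":0.86,"gripper":0.57}]'

```text
clock: 17.42
position: [493.8, -44.3, 83.0]
ee_rot: [-0.233, 0.972, 0.0, -0.0]
contact_force: [1.5, -2.1, -1.3]
gripper_width: 18.2
grasp_force: 1.3
```

Request:
send_rows --targets '[{"x":0,"y":0.12,"z":0,"ax":0,"ay":0,"az":0.69,"gripper":0.57},{"x":0,"y":0.12,"z":0,"ax":0,"ay":0,"az":0.69,"gripper":0.57}]'

```text
clock: 17.58
position: [492.5, -41.7, 83.0]
ee_rot: [-0.222, 0.975, 0.001, -0.001]
contact_force: [2.6, -1.3, -1.5]
gripper_width: 18.2
grasp_force: 1.0
```

```bash
python3 -c "
from h import *
prog()"
```

```text
t 17.6333 pos [492.42 -41.61  83.03] w 18.707150669637418 F [ 1.3  -0.89 -0.22] g 0.6023221649229527
[[-0.9  -0.43 -0.  ]
 [-0.43  0.9   0.  ]
 [ 0.    0.   -1.  ]] [ 0.24  0.34 -0.5  -0.   -0.74 -1.37]
tool radius 99.44008470402795 ang 205.05387792122735 y ang-(ang-90) 0.5423318656052629 F tool [-0.78 -1.36  0.22]
bottle 368 xy [589.44  99.71] tilt deg [ 0.89 -0.14] ztop 144.74704694409513 1.1835827619342338
bottle r,ang 96.81417008754391 87.36904035908361
```

Request:
send_rows --targets '[{"x":0,"y":0.1,"z":0,"ax":0,"ay":0,"az":0.57,"gripper":0.57},{"x":0,"y":0.1,"z":0,"ax":0,"ay":0,"az":0.57,"gripper":0.57}]'

```text
clock: 17.8
position: [492.3, -40.9, 83.1]
ee_rot: [-0.212, 0.977, -0.0, -0.0]
contact_force: [5.4, -11.3, -5.3]
gripper_width: 18.5
grasp_force: 6.1
```

Request:
send_rows --targets '[{"x":0,"y":0.1,"z":0,"ax":0,"ay":0,"az":0.57,"gripper":0.57}]'

```text
clock: 17.88
position: [492.0, -40.3, 83.0]
ee_rot: [-0.208, 0.978, -0.0, -0.0]
contact_force: [5.2, -8.5, -3.1]
gripper_width: 18.4
grasp_force: 4.9
```

```bash
python3 -c "
from h import *
sd,S,s=prog()
W=np.load('side.npy').reshape(-1,3)
k=W[(W[:,2]>185)&(W[:,2]<232)&(np.hypot(W[:,0]-597,W[:,1]-100)<45)]
f=least_squares(lambda v:np.hypot(k[:,0]-v[0],k[:,1]-v[1])-18,[597,100],loss='soft_l1'); print('chuck side',len(k),f.x)
W=np.load('top.npy').reshape(-1,3)
k=W[(W[:,2]>295)&(np.hypot(W[:,0]-597,W[:,1]-100)<60)]; print('cap top',len(k),np.median(k,0),(k.max(0)+k.min(0))/2)
"
```

```text
t 17.9333 pos [491.79 -39.96  83.  ] w 18.434013091268618 F [ 1.65 -4.29 -2.91] g 2.1548670530319214
[[-0.91 -0.41 -0.  ]
 [-0.41  0.91 -0.  ]
 [ 0.   -0.   -1.  ]] [ 0.25  0.33 -0.5   0.   -0.73 -1.4 ]
tool radius 99.31959132363271 ang 204.03944094971044 y ang-(ang-90) 359.8737496599247 F tool [ 0.23 -4.59  2.91]
bottle 368 xy [590.21  99.06] tilt deg [1.46 0.27] ztop 144.97242885772755 1.2804469209918268
bottle r,ang 96.19706746829972 86.89307116980999
chuck side 131 [589.33  98.84]
cap top 248 [584.43  99.   332.73] [585.87 100.81 318.3 ]
```

The force rose to 7 N and then dropped (the click), and it now rises against the far side, with the bottle under the chuck (590,99 against 589,99). I'll back the finger off gently and see where the disc rests.

Request:
send_rows --targets '[{"x":0,"y":-0.1,"z":0,"ax":0,"ay":0,"az":0,"gripper":0.57},{"x":0,"y":-0.1,"z":0,"ax":0,"ay":0,"az":0,"gripper":0.54},{"x":0,"y":-0.05,"z":0,"ax":0,"ay":0,"az":0,"gripper":0.5},{"x":0,"y":0,"z":0,"ax":0,"ay":0,"az":0,"gripper":0.46},{"x":0,"y":0,"z":0,"ax":0,"ay":0,"az":0,"gripper":0.42}]'

```text
clock: 18.35
position: [492.2, -41.4, 83.0]
ee_rot: [-0.208, 0.978, 0.001, -0.001]
contact_force: [-0.1, 0.0, -0.6]
gripper_width: 24.7
grasp_force: 0.0
```

```bash
python3 -c "
from h import *
sd,S,s=prog()
"
```

```text
t 18.4 pos [492.19 -41.38  83.02] w 24.89860903093483 F [-0.51 -0.29  0.78] g 0.0
[[-0.91 -0.41 -0.  ]
 [-0.41  0.91  0.  ]
 [ 0.    0.   -1.  ]] [ 0.24  0.33 -0.5  -0.   -0.74 -1.4 ]
tool radius 99.55086378042753 ang 204.87899785948548 y ang-(ang-90) 359.0927697217686 F tool [ 0.58 -0.06 -0.78]
bottle 364 xy [590.53  98.9 ] tilt deg [1.32 0.36] ztop 144.7935683585556 1.1888606780284359
bottle r,ang 96.06279750193065 86.69963633429484
```

Force is zero now, but it's not certain the far side was the stop rather than the roller crest. I'll push again gently and compare force with travel.

Request:
send_rows --targets '[{"x":0,"y":0,"z":0,"ax":0,"ay":0,"az":0,"gripper":0.46},{"x":0,"y":0,"z":0,"ax":0,"ay":0,"az":0,"gripper":0.5},{"x":0,"y":0,"z":0,"ax":0,"ay":0,"az":0,"gripper":0.54},{"x":0,"y":0,"z":0,"ax":0,"ay":0,"az":0,"gripper":0.57},{"x":0,"y":0.1,"z":0,"ax":0,"ay":0,"az":0,"gripper":0.57}]'

```text
clock: 18.82
position: [491.9, -40.7, 83.0]
ee_rot: [-0.208, 0.978, 0.001, -0.001]
contact_force: [-0.5, -0.4, 0.1]
gripper_width: 18.4
grasp_force: 0.0
```

Request:
send_rows --targets '[{"x":0,"y":0.06,"z":0,"ax":0,"ay":0,"az":0.3,"gripper":0.57},{"x":0,"y":0,"z":0,"ax":0,"ay":0,"az":0,"gripper":0.57}]'

```text
clock: 18.98
position: [491.6, -40.0, 83.0]
ee_rot: [-0.205, 0.979, 0.001, -0.001]
contact_force: [-0.2, -0.4, 0.6]
gripper_width: 18.2
grasp_force: 0.1
```

Request:
send_rows --targets '[{"x":0,"y":0.06,"z":0,"ax":0,"ay":0,"az":0.3,"gripper":0.57},{"x":0,"y":0,"z":0,"ax":0,"ay":0,"az":0,"gripper":0.57}]'

```text
clock: 19.15
position: [491.6, -39.8, 83.0]
ee_rot: [-0.202, 0.979, 0.0, -0.001]
contact_force: [0.4, -2.0, -1.6]
gripper_width: 18.1
grasp_force: 1.5
```

Request:
send_rows --targets '[{"x":0,"y":0.06,"z":0,"ax":0,"ay":0,"az":0.3,"gripper":0.57},{"x":0,"y":0,"z":0,"ax":0,"ay":0,"az":0,"gripper":0.57}]'

```text
clock: 19.32
position: [491.5, -39.5, 83.0]
ee_rot: [-0.2, 0.98, 0.0, -0.001]
contact_force: [2.4, -4.5, -1.9]
gripper_width: 18.2
grasp_force: 2.5
```

```bash
python3 -c "
from h import *
sd,S,s=prog()
t,W=cloud('top')
cv2.imwrite('pics/s7.png',cv2.resize(t[110:220,250:370],(780,600),interpolation=cv2.INTER_CUBIC)[...,::-1])
print(onz('top',(274.7,165.8),330),onz('top',(322,138),25))
"
```

```text
t 19.3667 pos [491.47 -39.53  83.02] w 18.424544237694555 F [ 1.96 -4.93 -1.68] g 2.5043441355228424
[[-0.92 -0.39 -0.  ]
 [-0.39  0.92  0.  ]
 [ 0.    0.   -1.  ]] [ 0.25  0.33 -0.51 -0.   -0.73 -1.42]
tool radius 99.44512868425873 ang 203.7340530100021 y ang-(ang-90) 359.32701043561076 F tool [ 0.12 -5.3   1.68]
bottle 368 xy [591.46  99.41] tilt deg [ 1.03 -0.24] ztop 144.7219862833631 1.339137365895298
bottle r,ang 96.62094342442418 86.16920964505931
[[583.86  97.47 330.  ]] [[716.85  -8.67  25.  ]]
```

View pics/s7.png

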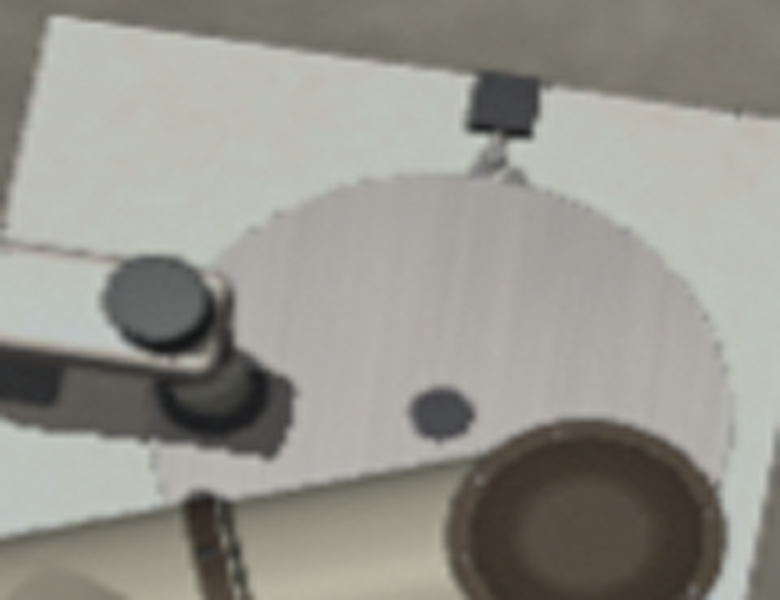

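The crop shows the plunger tip (491,157) sitting between the two rim rollers at (480,172) and (515,172), so it has clicked in and is now pressed towards the far side. The bottle is at (215,400) under the head. I'll relieve it with a gentle backward feel test.

Request:
send_rows --targets '[{"x":0,"y":-0.1,"z":0,"ax":0,"ay":0,"az":0,"gripper":0.57},{"x":0,"y":-0.1,"z":0,"ax":0,"ay":0,"az":0,"gripper":0.57},{"x":0,"y":-0.1,"z":0,"ax":0,"ay":0,"az":0,"gripper":0.57},{"x":0,"y":0,"z":0,"ax":0,"ay":0,"az":0,"gripper":0.57}]'

```text
clock: 19.75
position: [492.4, -41.6, 83.0]
ee_rot: [-0.2, 0.98, 0.001, -0.001]
contact_force: [0.5, -0.7, 0.5]
gripper_width: 18.5
grasp_force: 0.0
```

Request:
send_rows --targets '[{"x":0,"y":-0.06,"z":0,"ax":0,"ay":0,"az":0,"gripper":0.57},{"x":0,"y":0,"z":0,"ax":0,"ay":0,"az":0,"gripper":0.57}]'

```text
clock: 19.92
position: [492.6, -42.2, 83.0]
ee_rot: [-0.2, 0.98, 0.001, -0.001]
contact_force: [1.1, 0.2, -1.0]
gripper_width: 18.2
grasp_force: 0.0
```

Request:
send_rows --targets '[{"x":0,"y":-0.06,"z":0,"ax":0,"ay":0,"az":0,"gripper":0.57},{"x":0,"y":0,"z":0,"ax":0,"ay":0,"az":0,"gripper":0.57}]'

```text
clock: 20.08
position: [492.9, -42.8, 83.0]
ee_rot: [-0.2, 0.98, 0.001, -0.001]
contact_force: [-0.7, -0.4, 0.4]
gripper_width: 18.4
grasp_force: 0.0
```

```bash
cat >> h.py <<'E'
def rim():
    from scipy.ndimage import map_coordinates
    t,_=cloud('top'); g=cv2.cvtColor(t,cv2.COLOR_RGB2GRAY).astype(float)
    th=np.arange(-22,8,1.); 
    for r in (131,134,137):
        P=[[580.1+r*np.cos(np.radians(a)),-.5+r*np.sin(np.radians(a)),22] for a in th]; q=pix('top',P)
        print(r,np.round(map_coordinates(g,[q[:,1],q[:,0]],order=1)).astype(int))
E
python3 -c "
from h import *
sd,S,s=prog(); rim()
"
```

```text
t 20.1333 pos [492.87 -42.85  83.01] w 18.182340530077038 F [-0.22  0.48 -0.61] g 0.0
[[-0.92 -0.39 -0.  ]
 [-0.39  0.92  0.  ]
 [ 0.    0.   -1.  ]] [ 0.24  0.34 -0.5  -0.   -0.74 -1.41]
tool radius 99.55985756699636 ang 205.8136104731834 y ang-(ang-90) 357.2568693312686 F tool [0.02 0.53 0.61]
bottle 365 xy [590.04  98.69] tilt deg [1.31 0.42] ztop 144.86808740579875 1.1455643395993214
bottle r,ang 95.82573629351208 86.98556615932011
131 [189 189 189 190 191 189 188 184 170 140 127 126 129 127 123 117 114 122
 138 163 183 190 190 189 189 189 189 189 188 187]
134 [189 189 191 191 192 192 191 191 181 166 151 140 115 104 106 111 110 129
 155 179 191 193 191 190 189 189 188 189 190 190]
137 [189 189 190 191 191 190 191 192 190 186 181 166 128 113 124 130 123 144
 171 189 192 191 192 191 189 188 189 190 189 190]
```

The disc sprang back about 1.4 mm by itself on relief. I'll keep feeling backwards for the detent's holding force.

Request:
send_rows --targets '[{"x":0,"y":-0.06,"z":0,"ax":0,"ay":0,"az":0,"gripper":0.57},{"x":0,"y":0,"z":0,"ax":0,"ay":0,"az":0,"gripper":0.57}]'

```text
clock: 20.35
position: [493.1, -43.5, 83.0]
ee_rot: [-0.2, 0.98, 0.001, -0.001]
contact_force: [0.0, 0.0, 0.8]
gripper_width: 18.8
grasp_force: 0.0
```

Request:
send_rows --targets '[{"x":0,"y":-0.06,"z":0,"ax":0,"ay":0,"az":0,"gripper":0.57},{"x":0,"y":0,"z":0,"ax":0,"ay":0,"az":0,"gripper":0.57}]'

```text
clock: 20.52
position: [493.4, -44.0, 83.0]
ee_rot: [-0.2, 0.98, 0.001, -0.001]
contact_force: [-0.9, -0.1, 0.0]
gripper_width: 18.7
grasp_force: 0.0
```

```bash
python3 -c "
from h import *
sd,S,s=prog()
"
```

```text
t 20.5667 pos [493.36 -44.01  83.  ] w 18.53572727798261 F [-0.41 -0.72  0.67] g 0.0
[[-0.92 -0.39 -0.  ]
 [-0.39  0.92  0.  ]
 [ 0.    0.   -1.  ]] [ 0.24  0.34 -0.5  -0.   -0.74 -1.41]
tool radius 99.63295791309967 ang 206.53203367809044 y ang-(ang-90) 356.53182649173385 F tool [ 0.66 -0.5  -0.67]
bottle 366 xy [588.81  99.41] tilt deg [1.21 0.06] ztop 144.7309640712973 1.3060522430751589
bottle r,ang 96.485654917016 87.73680741493183
```

Request:
send_rows --targets '[{"x":0,"y":-0.06,"z":0,"ax":0,"ay":0,"az":0,"gripper":0.57},{"x":0,"y":0,"z":0,"ax":0,"ay":0,"az":0,"gripper":0.57}]'

```text
clock: 20.73
position: [493.6, -44.5, 83.0]
ee_rot: [-0.2, 0.98, 0.001, -0.001]
contact_force: [0.3, 0.2, -0.5]
gripper_width: 18.4
grasp_force: 0.1
```

Request:
send_rows --targets '[{"x":0,"y":-0.06,"z":0,"ax":0,"ay":0,"az":0,"gripper":0.57},{"x":0,"y":0,"z":0,"ax":0,"ay":0,"az":0,"gripper":0.57}]'

```text
clock: 20.9
position: [493.7, -44.8, 83.0]
ee_rot: [-0.2, 0.98, 0.001, -0.001]
contact_force: [-2.1, 1.5, 1.0]
gripper_width: 18.3
grasp_force: 1.2
```

```bash
python3 -c "
from h import *
sd,S,s=prog(); rim()
"
```

```text
t 20.95 pos [493.67 -44.85  83.  ] w 18.058889996571338 F [-1.    1.53 -0.14] g 1.2409495934844017
[[-0.92 -0.39 -0.  ]
 [-0.39  0.92  0.  ]
 [ 0.    0.   -1.  ]] [ 0.24  0.34 -0.5  -0.   -0.74 -1.4 ]
tool radius 99.73313315855712 ang 207.04783473838933 y ang-(ang-90) 356.0161461326225 F tool [0.32 1.8  0.14]
bottle 360 xy [587.87  99.32] tilt deg [1.5 0.3] ztop 144.6076662303244 1.1434226051089118
bottle r,ang 96.36380140436547 88.29212218269842
131 [189 189 190 191 190 188 189 190 185 165 144 124 116 106 102 107 115 117
 123 136 158 182 189 190 190 189 189 188 188 186]
134 [189 189 190 192 192 191 191 193 191 184 169 141 112 107 112 116 114 124
 142 162 178 190 192 191 190 189 188 190 190 191]
137 [189 189 190 190 191 190 190 191 191 190 186 166 130 118 130 137 129 143
 167 185 190 192 192 191 190 189 189 189 189 191]
```

Resistance appears after about 3 mm of spring-back, and the rim rollers are symmetric about the plunger (mid −7.4° against −7.7°). The table is home, so I'll centre the fingers, open and lift away.

Request:
send_rows --targets '[{"x":0,"y":0.1,"z":0,"ax":0,"ay":0,"az":0,"gripper":0.55},{"x":0,"y":0.05,"z":0,"ax":0,"ay":0,"az":0,"gripper":0.5},{"x":0,"y":0,"z":0,"ax":0,"ay":0,"az":0,"gripper":0.4},{"x":0,"y":0,"z":0,"ax":0,"ay":0,"az":0,"gripper":0.2},{"x":0,"y":0,"z":0,"ax":0,"ay":0,"az":0,"gripper":0}]'

```text
clock: 21.42
position: [493.2, -43.7, 83.0]
ee_rot: [-0.2, 0.98, 0.0, -0.001]
contact_force: [0.1, -0.2, -0.1]
gripper_width: 42.2
grasp_force: 0.0
```

Request:
send_rows --targets '[{"x":0,"y":0,"z":0,"ax":0,"ay":0,"az":0,"gripper":-0.1},{"x":0,"y":0,"z":-0.8,"ax":0,"ay":0,"az":0,"gripper":-0.2},{"x":0,"y":0,"z":-1.8,"ax":0,"ay":0,"az":0,"gripper":-0.2},{"x":0,"y":0,"z":-2.2,"ax":0,"ay":0,"az":0,"gripper":-0.2},{"x":0,"y":0,"z":-2.2,"ax":0,"ay":0,"az":0,"gripper":-0.2}]'

```text
clock: 21.83
position: [493.0, -43.9, 154.1]
ee_rot: [-0.2, 0.98, 0.0, -0.001]
contact_force: [1.4, 0.3, -0.1]
gripper_width: 51.1
grasp_force: 0.0
```

Request:
send_rows --targets '[{"x":0,"y":0,"z":-2.2,"ax":0,"ay":0,"az":0,"gripper":-0.2},{"x":0,"y":0,"z":-2.0,"ax":0,"ay":0,"az":0,"gripper":-0.2},{"x":0,"y":0,"z":-0.8,"ax":0,"ay":0,"az":0,"gripper":-0.2},{"x":0,"y":0,"z":0,"ax":0,"ay":0,"az":0,"gripper":-0.2}]'

```text
clock: 22.17
position: [494.6, -43.6, 205.5]
ee_rot: [-0.2, 0.98, 0.0, 0.002]
contact_force: [0.6, 0.0, -0.7]
gripper_width: 51.3
grasp_force: 0.0
```

```bash
python3 -c "
from h import *
sd,S,s=prog(); rim()
A=S.reshape(-1,3);A=A[(A[:,2]>60)&(A[:,2]<122)&(np.hypot(A[:,0]-492,A[:,1]+40)<30)]
f=least_squares(lambda v:np.hypot(A[:,0]-v[0],A[:,1]-v[1])-8,[492,-40],loss='soft_l1');q=f.x-[585,3]; print('post',len(A),f.x,np.hypot(*q),np.degrees(np.arctan2(q[1],q[0]))%360)
for c in ('top','side'):
    for t in ('jar_a','green_cap_center','bottle_mid'): print(c,t,[np.round(b['rect']).tolist() for b in arm.boxes_of(c,t)[:3]])
"
```

```text
t 22.2167 pos [493.53 -43.64 203.61] w 51.113712534899506 F [ 0.19 -0.23 -0.39] g 0.0
[[-0.92 -0.39  0.  ]
 [-0.39  0.92  0.  ]
 [-0.    0.   -1.  ]] [ 0.24  0.19 -0.34 -0.   -1.04 -1.41]
tool radius 99.31317453002023 ang 206.38735111609003 y ang-(ang-90) 356.6668636285313 F tool [-0.09 -0.28  0.39]
bottle 365 xy [588.    99.25] tilt deg [1.42 0.21] ztop 144.85932800845706 1.2600939161198041
bottle r,ang 96.30080615155052 88.2120548455946
131 [189 189 190 190 190 189 189 189 184 165 143 123 116 105  96  98 107 116
 124 139 161 184 190 190 189 189 187 187 187 187]
134 [188 189 190 191 191 191 191 193 191 184 169 141 112 106 111 115 113 125
 144 164 179 190 192 191 190 190 189 189 189 189]
137 [189 189 190 191 190 190 191 191 191 190 185 166 130 118 131 138 129 144
 167 184 190 192 193 192 190 190 189 189 190 190]
post 94 [495.58 -43.28] 100.6872375742424 207.3628428701823
top jar_a [[371.0, 261.0, 12.0, 20.0], [193.0, 208.0, 17.0, 16.0], [427.0, 146.0, 22.0, 22.0]]
top green_cap_center [[200.0, 248.0, 19.0, 18.0]]
top bottle_mid []
side jar_a [[287.0, 155.0, 13.0, 27.0], [284.0, 294.0, 23.0, 33.0], [377.0, 187.0, 15.0, 28.0]]
side green_cap_center [[252.0, 192.0, 88.0, 68.0], [340.0, 309.0, 25.0, 20.0]]
side bottle_mid [[273.0, 211.0, 19.0, 40.0], [205.0, 142.0, 142.0, 149.0], [288.0, 291.0, 18.0, 36.0]]
```

```bash
python3 -c "
from bench import arm
print(arm.job_done())"
```

```text
the job is handed in; nothing more can be done
None
```

The bottle stands upright on its pad under the capping head, with the turntable clicked home and the gripper clear; the jars and cap were left where they were, and the job was handed in at about 22 s.

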